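Load a pot into the dryness meter through its sprung flap

ROBOT

A 6-joint arm with a two-finger parallel gripper is mounted at the origin on the work surface; the furniture and walls round the work are solid. World frame = base frame: x ahead of the robot, y to its left, z up, the work surface at z = 0. Lengths are in m, angles in rad, forces in N, time in s.
With the tool pointing down it reaches from about 0.425 to 0.95 m from the base axis. Payload 3.5 kg.
Tool frame: the origin (TCP) lies at the very end of the fingers, on their centre line; the grasp point (between the pads) lies behind it (ctrl.grasp_offset is the z of the grasp point in the tool frame, in m); z points along the fingers, x is the direction in which the jaws open and shut, and the axes are right-handed (so a half turn about z gives the same grasp; the last joint's range is limited). The gripper opens to 85 mm and grips with 20 to 120 N. Pads are 22 mm wide; open, the fingers measure 114 mm over their backs; the gripper's body (76 mm by 85 mm) begins 54 mm behind the grasp point. The pads swing forward as they close: fully open they stand 13 mm farther back than shut.
Start: joints at [-1.316, 0.286, 1.577, -0, 1.279, -0.15], TCP at [0.266, -0.62, 0.231] pointing down, gripper open.
Joint ranges: [-2.77, 2.77], [-0.9, 2.22], [0.21, 2.48], [-1.53, 4.67], [0.24, 2.81], [-2.84, 2.84]. Speed limits (rad/s): [2.79, 2.79, 3.14, 3.14, 3.14, 3.14].

INTERFACE

Orientations are given as a unit quaternion [x, y, z, w].
In Python, from plant import ctrl gives the robot as it stands.
- The arm moves only by the shell command python3 -m jog 'ROWS' [FORCE]. ROWS is JSON, a list of rows, each an object with "grip": the closure, from 0 (fully open) to 1 (shut); "xyz": the shift along the tool's x, y, z in m, a list of three; "dr": the turn, a rotation vector about the tool's x, y, z in rad, a list of three. A call has 1 to 12 rows; each row is the pose to reach, as a shift and turn from the pose commanded when the call began, along the tool's axes at that moment; what a row does not reach only later rows make up. A row lasts 1/12 s, in which the tool goes at most 41.7 mm and 7.16 degrees, less where a joint would pass 70% of its speed; a pose out of reach is approached as far as the arm can. A call with a gripper value outside its range is refused whole. The fingers move at their own pace and stop on an object; FORCE is the grip in N (left out, the last holds). Time passes only in rows, so rows that repeat a pose let the fingers close. It gives the time, the measured TCP pose, the force and the opening at its end, in the units of the state.
- ctrl.get_state(): the state, without advancing time (a new reading comes with each control period).
- ctrl.read_camera(name): name is "scene" or "side" or "wrist"; returns the picture (480x640x3 uint8, red, green, blue); there is no depth.
- ctrl.get_calibration(name): a dict with "mtx" (3x3 intrinsics, pixels), "k1" (the pictures are not rectified: a ray, as slopes to the right and down, at radius r is drawn at 1 + k1 r^2 times it, then the intrinsics apply), "R" (3x3) and "t" (3): a world point X has camera coordinates R X + t; the wrist camera has in their place "hand_eye" (4x4, takes a point from camera to tool coordinates, whose origin is the TCP and whose axes are the tool frame's). Camera axes: x right, y down, z forward; pixel columns grow to the right and rows downward; lengths in m; the calibration is good to about 2 mm. A picture is of the moment at which its call begins: read the wrist's pose just before it. get_calibration takes no time and is no camera call.
- ctrl.sign_off(): hands the job in, once; it reports no verdict.
The state is a dict: "time": time; "qpos": joint angles; "dq": joint speeds; "joint_efforts": joint torques, N m; "eef_pos": TCP position; "tcp_rot": TCP orientation; "contact_force": force on the tool from outside, world axes, zero at the start; "wrist_torque": the same for the moment, N m; "opening": opening from 0.0 (shut) to 1.0 (fully open).
Only numpy, scipy, OpenCV 4.12 (cv2) and the standard library are available. Lean on these libraries where they do the work, as an engineer would, in place of code of your own. Each camera call takes 0.05 s, during which the arm holds its last target.

TASK

Check the upturned grey-brown pot in the dryness meter: with the blue screwdriver, turn the slotted brass lock clockwise a quarter turn to its stop, and stand the screwdriver back in its wooden stand. Then stand the pot, rim down as it is now, in the cradle of the loading paddle, let go of it, and use the paddle's dark handle to push it through the yellow sprung flap until the cradle is fully home against the back of the chamber and the flap has closed behind the pot. Never touch the flap or the lock with the gripper, do not tip the pot over, and leave the green and white eraser where it is.

Things in the scene. Friction and masses are not known exactly. Their poses are not given: they have to be found in the camera images.
- meter: fixed white box with a long open loading track, 490 x 116 x 116 mm. Origin at table height on the track's centre line, in the plane of the flap; own +x is the loading direction (track to chamber), +y left of it, +z up. Base plate 6 mm thick, x = -330 to 160. Track between rails with inner faces at y = +-40.5 mm, 16 mm tall. Roof top at z = 106, x = -56 to 160 (read-out on it to 116).
- flap (a joint): yellow flap with black ribs and a white free-turning roller along its lower edge, 98 mm wide, 75 mm long, hinged along the meter's y at x = 0, z = 96 mm, hanging to z = 21. 0 = shut, grows as it swings inward (+x) and up, to 1.5 rad; gravity and a weak spring shut it (about 0.2 N opens it). The 6 mm paddle neck passes under it shut; the cradle lifts it about 0.5 rad, the pot about 1.25 rad.
- flap_edge (a point): underside of the roller, middle of the flap's lower edge
- lock (a joint): angle of the slotted brass lock in the porch roof: 0 = locked, grows clockwise seen from above, stop at 1.5 rad (a quarter turn, unlocked). Friction about 0.03 N m, stays where left. Starts between 0 and 0.2. While locked, a red blade under the roof bars the way of a pot.
- lock_slot (a point): on the lock's axis (meter x = -34, y = -36 mm), at the top of its 41 mm steel ring, z = 116 mm. Turns with the lock: the slot runs along this point's own y axis (the meter's y at joint 0). Slot 4.9 mm wide, 19 mm long, its floor 10 mm below this point; two bevelled lead-in lips stand 3.5 mm above this point.
- paddle: loose plywood loading paddle, 250 g, on the track, own +x as the meter's. Origin under the centre of its cradle, a square tray 78 x 76 mm, inside 70 x 68 mm, floor 6 mm above the origin, walls up to 26 mm. A flat neck 44 mm wide, 6 mm thick runs to -x with the handle at its end. Starts with its origin at meter x = -135 to -112; fully home it is at x = 113.
- paddle_handle (a point): top centre of the paddle's upright dark wooden handle, a post 22 mm along the paddle's x by 18 mm along y, 66 mm tall above its 34 mm wide foot; this point is 216 mm behind the origin (-x) and 82 mm above the paddle's underside
- driver: flat screwdriver, 80 g, 132 mm long, standing blade down in the stand. Origin at the tip of the blade, own z up along the tool. Blade 14 mm wide along own x, 2.5 mm thick along own y, 16 mm long; shank 14 mm in diameter; black collar 29 mm across from 50 to 56 mm above the tip; blue handle 22 x 22 mm square, flats facing own x and y, from 56 to 130 mm above the tip.
- driver_handle (a point): centre of the screwdriver's handle, 95 mm above the tip of the blade
- stand: fixed square wooden stand, 42 x 42 mm and 54 mm tall on a 64 mm square foot, origin at table height under its centre, with a 20 mm square hole from above; the screwdriver's collar rests on its top, so that the tip of the blade is 4 mm above the table
- grey_pot: grey-brown pot with straight sides standing upside down (rim on the table, closed base on top) to dry, 59 mm in diameter, 58 mm tall, about 0.13 kg. Origin at the centre of its base, which is on top: 58 mm above what it stands on; own z points down. Grip it across its sides.
- rubber: small eraser, white with a green sleeve, 19 x 40 x 12 mm, lying flat, a bystander; origin under its centre
- chamber_stop (a point): middle of the chamber's back wall, inner face, 60 mm above the table (meter x = 152 mm): the cradle's front edge stops here. The roofed porch x = -56..0 holds the lock, the chamber behind the flap is x = 0..152, 104 mm wide inside.
Not all that is in view belongs to the job. Of the things like the driver, leave any that is turquoise; of the rest the larger one is meant.

How it is judged:
On the way, in this order (a step that is already met when the one before it is completed fails the run):
1. the lock is turned clockwise to its stop with the screwdriver's blade in its slot (value of joint lock above 1.3 rad and distance between driver and lock_slot below 0.02 m), for 0.2 s.
2. the screwdriver stands back in its stand, released (horizontal distance between driver and stand below 0.008 m and height (world z) of driver below 0.012 m and angle between driver's own z axis and vertical below 0.12 rad and contact force between the fingers and driver below 0.1 N), for 0.2 s.
3. the grey pot stands rim down in the cradle of the paddle, outside the meter, released (horizontal distance between grey_pot and paddle below 0.014 m and z of grey_pot in the frame of paddle between 0.058 and 0.07 m and angle between grey_pot's own z axis and vertical above 3.02 rad and x of paddle in the frame of meter below -0.08 m and contact force between the fingers and grey_pot below 0.1 N), for 0.2 s.
4. the pot in the cradle passes the flap and holds it open (value of joint flap above 0.8 rad and x of grey_pot in the frame of meter above 0 m and horizontal distance between grey_pot and paddle below 0.014 m), for 0.1 s.
At the end, for the whole second after the job is handed in: Lock within 0.2 rad of its clockwise stop; cradle within 10 mm of the chamber's back wall; grey pot standing rim down (within 0.12 rad) and at rest in the cradle; flap shut (under 0.08 rad); screwdriver upright in its stand, collar on the stand's top (within 8 mm) (value of joint lock above 1.3 rad and value of joint flap below 0.08 rad and x of paddle in the frame of meter above 0.103 m and horizontal distance between grey_pot and paddle below 0.014 m and z of grey_pot in the frame of paddle between 0.058 and 0.07 m and angle between grey_pot's own z axis and vertical above 3.02 rad and linear speed of grey_pot below 0.02 m/s and horizontal distance between driver and stand below 0.008 m and height (world z) of driver below 0.012 m and angle between driver's own z axis and vertical below 0.12 rad); the robot touches nothing.
It fails at once if the gripper touches the flap (contact force between the fingers and flap above 0.3 N).
It fails at once if the gripper touches the lock (contact force between the fingers and lock above 0.5 N).
It fails at once if the grey pot is tipped over (angle between grey_pot's own z axis and vertical below 2.34 rad).
It fails at once if the eraser, a bystander, is moved by more than 20 mm (distance of rubber from where it was at the start of the episode above 0.02 m).
It also fails if it takes over 72 s, if anything falls off the work surface, if the arm or the gripper's body presses on something with over 40 N, if the wrist force passes 120 N, or if a joint passes its speed limit or range.

## Working session

There is one attempt and no reset: what is moved stays moved. The work goes in short steps, Python scripts to look and compute and a shell command to move; the robot and the scene stay as the last step left them, time stands still between calls to the robot, and variables do not carry over. Pictures are saved under pics/ and viewed, and the job is handed in when it is done.

```bash
ls; mkdir -p pics; python3 - <<'E'
from plant import ctrl
import cv2
for n in ("scene","side","wrist"):
    im=ctrl.read_camera(n); cv2.imwrite(f"pics/{n}0.png",im[:,:,::-1])
    c=ctrl.get_calibration(n); print(n,{k:(v.round(4).tolist() if hasattr(v,'round') else v) for k,v in c.items()})
print(ctrl.get_state(), ctrl.grasp_offset)
E
```

```text
pics
scene {'mtx': [[593.6131, 0.0, 329.2783], [0.0, 593.6131, 240.3963], [0.0, 0.0, 1.0]], 'k1': -0.0562214452600496, 'R': [[0.5411, -0.8408, -0.0177], [-0.4798, -0.2914, -0.8276], [0.6906, 0.4563, -0.5611]], 't': [-0.2485, 0.2747, 1.199]}
side {'mtx': [[502.0981, 0.0, 319.4696], [0.0, 502.0981, 241.3347], [0.0, 0.0, 1.0]], 'k1': -0.10446252572302533, 'R': [[0.8464, -0.5324, -0.0159], [-0.3391, -0.5157, -0.7868], [0.4107, 0.6713, -0.617]], 't': [-0.3584, 0.2055, 1.306]}
wrist {'mtx': [[347.1332, 0.0, 317.6251], [0.0, 347.1332, 239.4909], [0.0, 0.0, 1.0]], 'k1': -0.02292512076754232, 'hand_eye': [[1.0, 0.0005, -0.001, -0.0009], [-0.0002, 0.9571, 0.2898, -0.0737], [0.0011, -0.2898, 0.9571, -0.1424], [0.0, 0.0, 0.0, 1.0]]}
{'time': 0.15, 'qpos': array([-1.31602752e+00,  2.87029806e-01,  1.57782403e+00, -1.75455502e-05,
        1.27858478e+00, -1.50001499e-01]), 'dq': array([ 0.00079082, -0.0031652 , -0.00441497,  0.00056945, -0.00050097,
        0.00076062]), 'joint_efforts': array([ 2.55918412e-04, -4.06602216e+01, -2.93142092e+01, -1.63234399e-04,
        3.94604809e-03,  8.46724248e-06]), 'eef_pos': array([ 0.26571494, -0.61995568,  0.23022886]), 'tcp_rot': array([ 8.34808693e-01, -5.50539367e-01, -6.91542619e-04, -6.11336875e-04]), 'contact_force': array([ 0.0037142 ,  0.99133314, -0.2761327 ]), 'wrist_torque': array([0.0151971 , 0.00352383, 0.01145195]), 'opening': 0.9982163486037966} -0.0187
```

View pics/scene0.png

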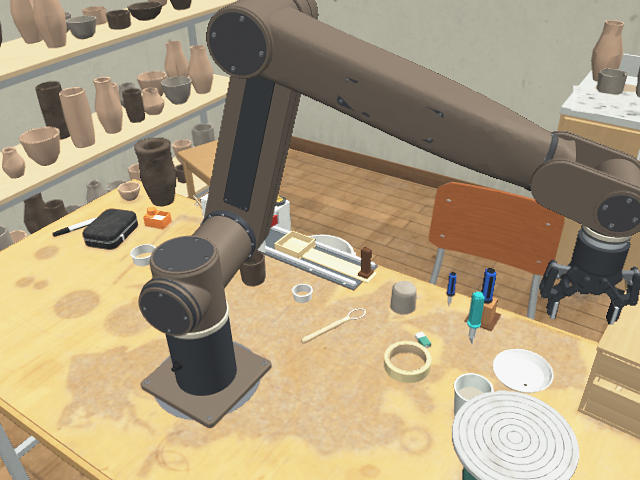

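View pics/side0.png

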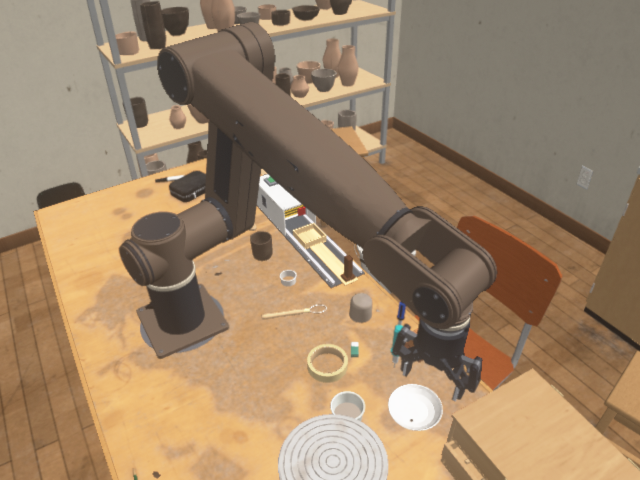

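View pics/wrist0.png

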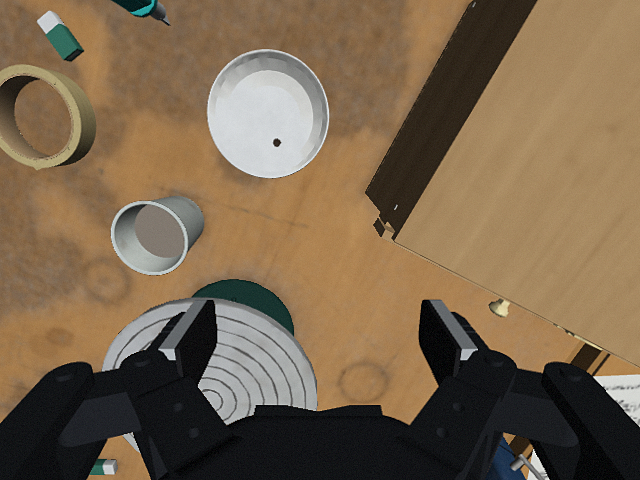

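```bash
cat > h.py <<'E'
import numpy as np, cv2
from scipy.spatial.transform import Rotation as Rn
from plant import ctrl
def ray(name,uv,st=None):
    c=ctrl.get_calibration(name); k=c['k1']; K=np.array(c['mtx'])
    uv=np.atleast_2d(np.array(uv,float))
    p=cv2.undistortPoints(uv.reshape(-1,1,2),K,np.array([k,0,0,0,0.])).reshape(-1,2)
    d=np.c_[p,np.ones(len(p))]
    if name=='wrist':
        T=np.array(c['hand_eye']); R=Rn.from_quat(st['tcp_rot']).as_matrix()
        o=R@T[:3,3]+np.array(st['eef_pos']); D=d@(R@T[:3,:3]).T
    else:
        R=np.array(c['R']);t=np.array(c['t']); o=-R.T@t; D=d@R
    return o,D
def atz(name,uv,z,st=None):
    o,D=ray(name,uv,st); s=(z-o[2])/D[:,2]; return o+D*s[:,None]
def proj(name,X,st=None):
    c=ctrl.get_calibration(name);X=np.atleast_2d(np.array(X,float))
    if name=='wrist':
        T=np.array(c['hand_eye']); R=Rn.from_quat(st['tcp_rot']).as_matrix()
        C=((X-st['eef_pos'])@R-T[:3,3])@T[:3,:3]
    else: C=X@np.array(c['R']).T+np.array(c['t'])
    p=cv2.projectPoints(C.reshape(-1,1,3),np.zeros(3),np.zeros(3),np.array(c['mtx']),np.array([c['k1'],0,0,0,0.]))[0].reshape(-1,2)
    return p
def shot(name,fn):
    st=ctrl.get_state(); im=ctrl.read_camera(name)[:,:,::-1].copy()
    cv2.imwrite(f'pics/{fn}.png',im); np.save(f'pics/{fn}.npy',np.r_[st['eef_pos'],st['tcp_rot']]); return im,st
def sts(fn):
    a=np.load(f'pics/{fn}.npy'); return dict(eef_pos=a[:3],tcp_rot=a[3:])
def crop(fn,x0,y0,w,h,s,out):
    im=cv2.imread(f'pics/{fn}.png')[y0:y0+h,x0:x0+w]; cv2.imwrite(f'pics/{out}.png',cv2.resize(im,None,fx=s,fy=s,interpolation=cv2.INTER_CUBIC))
E
python3 - <<'E'
from h import *
crop('scene0',380,240,180,150,4.4,'c1'); crop('scene0',190,180,200,130,4,'c2')
print(atz('scene',[[403,287],[366,252],[489,272],[424,340],[289,205]],0.06).round(3))
E
```

```text
[[ 0.396 -0.239  0.06 ]
 [ 0.471 -0.1    0.06 ]
 [ 0.549 -0.384  0.06 ]
 [ 0.266 -0.352  0.06 ]
 [ 0.555  0.193  0.06 ]]
```

View pics/c1.png

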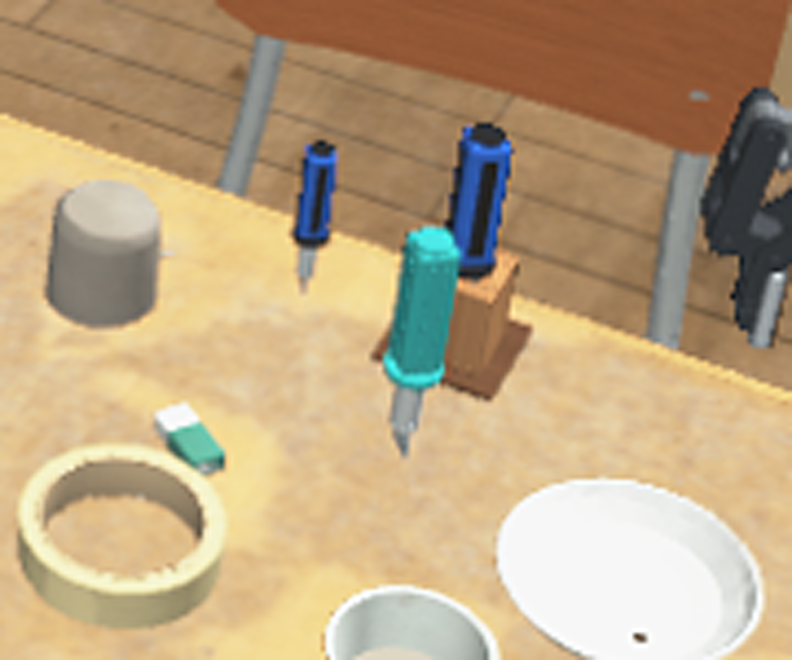

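View pics/c2.png

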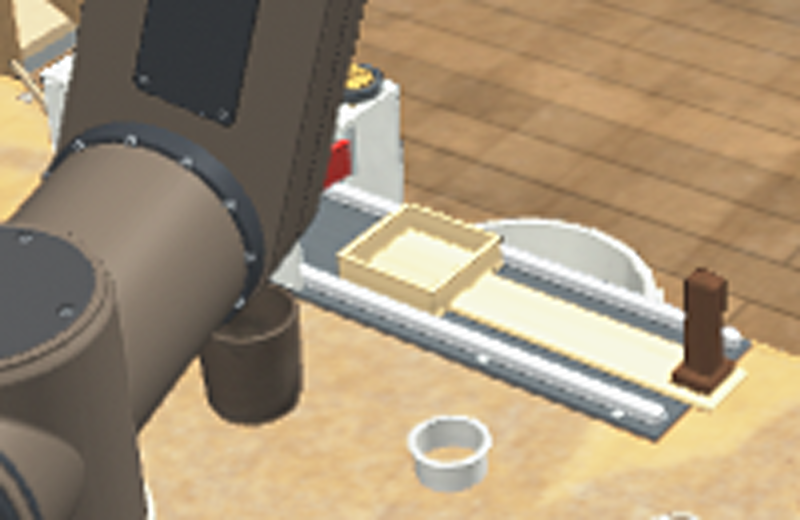

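```bash
cat >> h.py <<'E'
def go(p=None,yaw=None,down=True,st=None):
    """shift in tool axes for target TCP pos p, tool-x yaw (world), tool down. Prints xyz, dr"""
    st=st or ctrl.get_state(); R0=Rn.from_quat(st['tcp_rot'])
    x=R0.as_matrix()[:,0]; cy=np.arctan2(x[1],x[0])
    if yaw is None: yaw=cy
    yaw=cy+(yaw-cy+np.pi/2)%np.pi-np.pi/2
    X=np.array([np.cos(yaw),np.sin(yaw),0]);Z=np.array([0,0,-1.]);Y=np.cross(Z,X)
    R1=Rn.from_matrix(np.c_[X,Y,Z])
    p=st['eef_pos'] if p is None else p
    d=R0.inv().apply(np.array(p)-st['eef_pos']); dr=(R0.inv()*R1).as_rotvec()
    print('at',st['eef_pos'].round(4),'yaw',cy.round(4),'-> xyz',d.round(4).tolist(),'dr',dr.round(4).tolist(),'rows>=',round(max(np.linalg.norm(d)/.0417,np.degrees(np.linalg.norm(dr))/7.16),1),'q6',st['qpos'][5].round(2),'t',round(st['time'],2))
E
python3 -c "
from h import *
go([0.5,-0.27,0.36])"
```

```text
at [ 0.2657 -0.62    0.2302] yaw -1.166 -> xyz [-0.2296, -0.3532, -0.1293] dr [-0.0003, 0.0018, -0.0] rows>= 10.6 q6 -0.15 t 0.15
```

```bash
python3 -m jog '[{"grip":0,"xyz":[-0.06,-0.1,-0.13],"dr":[0,0,0]},{"grip":0,"xyz":[-0.06,-0.1,-0.13],"dr":[0,0,0]},{"grip":0,"xyz":[-0.06,-0.1,-0.13],"dr":[0,0,0]},{"grip":0,"xyz":[-0.23,-0.353,-0.13],"dr":[0,0,0]},{"grip":0,"xyz":[-0.23,-0.353,-0.13],"dr":[0,0,0]},{"grip":0,"xyz":[-0.23,-0.353,-0.13],"dr":[0,0,0]},{"grip":0,"xyz":[-0.23,-0.353,-0.13],"dr":[0,0,0]},{"grip":0,"xyz":[-0.23,-0.353,-0.13],"dr":[0,0,0]},{"grip":0,"xyz":[-0.23,-0.353,-0.13],"dr":[0,0,0]},{"grip":0,"xyz":[-0.23,-0.353,-0.13],"dr":[0,0,0]},{"grip":0,"xyz":[-0.23,-0.353,-0.13],"dr":[0,0,0]},{"grip":0,"xyz":[-0.23,-0.353,-0.13],"dr":[0,0,0]}]'
python3 - <<'E'
from h import *
shot('wrist','w1');shot('scene','s1');shot('side','d1')
st=ctrl.get_state();print(st['eef_pos'],st['dq'].round(3))
E
```

```text
time: 1.15
eef_pos: [0.5023, -0.265, 0.3624]
tcp_rot: [0.836, -0.548, 0.001, -0.001]
contact_force: [-0.4, -0.2, 0.5]
opening: 0.998
[ 0.49977916 -0.26966942  0.36105764] [-0.041  0.006  0.006 -0.003 -0.002  0.001]
```

View pics/w1.png

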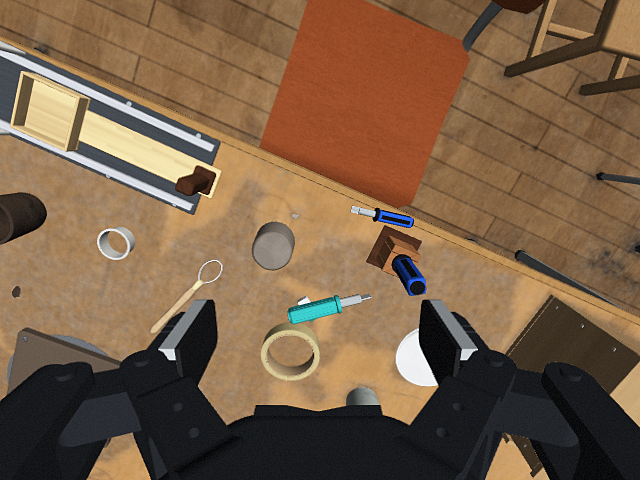

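View pics/s1.png

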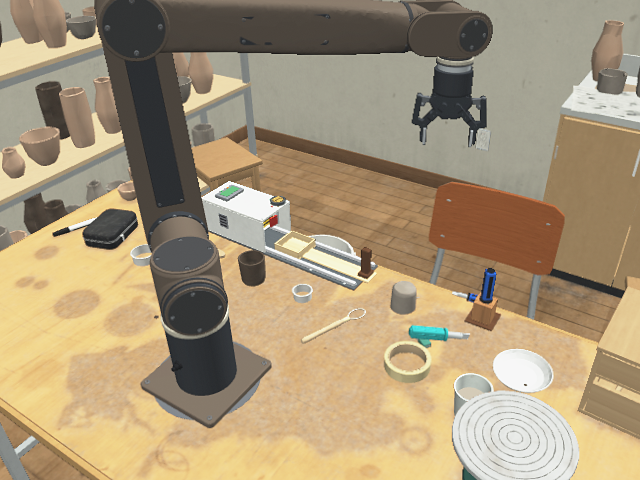

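View pics/d1.png

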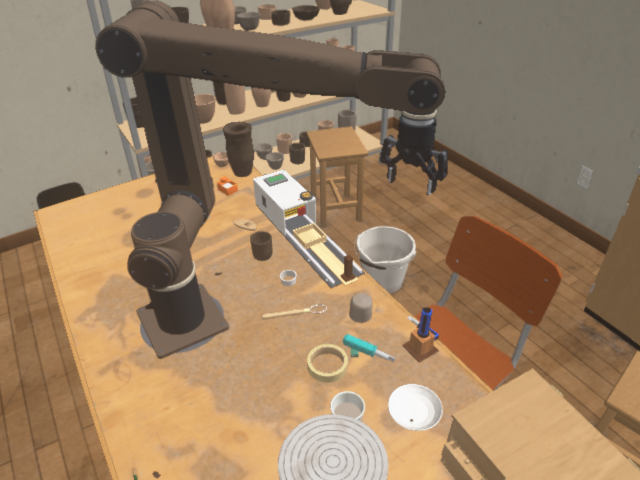

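```bash
python3 - <<'E'
from h import *
crop('w1',340,190,120,120,6,'c3'); crop('s1',440,250,80,90,7,'c4');crop('d1',390,295,70,75,8,'c5');crop('w1',280,280,110,60,6,'c6')
E
```

```text
(no output)
```

View pics/c3.png

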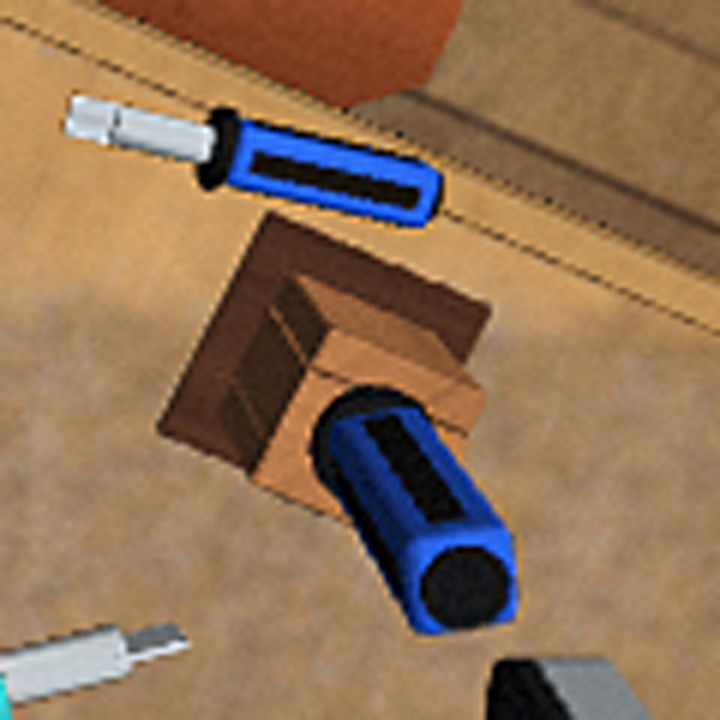

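View pics/c4.png

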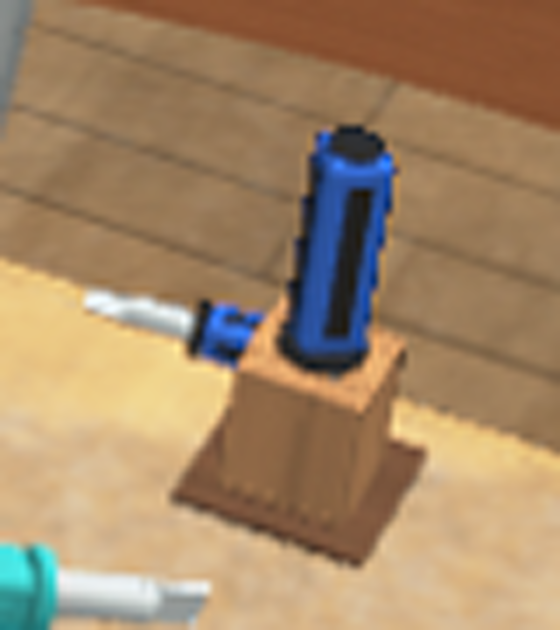

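View pics/c5.png

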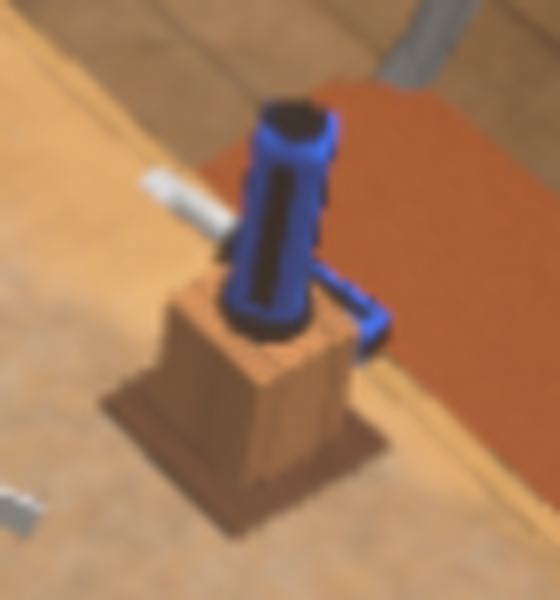

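View pics/c6.png

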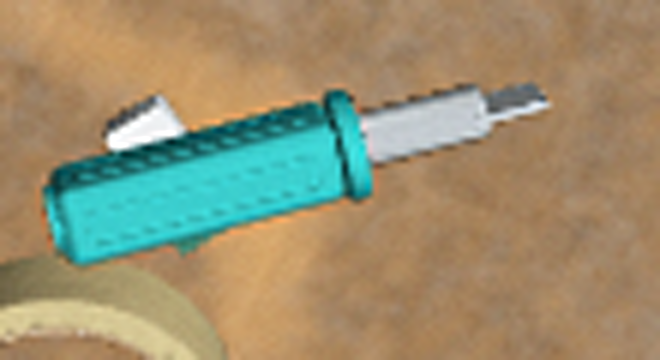

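```bash
python3 - <<'E'
from h import *
s=sts('w1')
a=np.array
def cv(l,x0,y0,f): return a(l,float)/f+[x0,y0]
f=atz('wrist',cv([(270,212),(492,305),(158,430)],340,190,6),0.008,s);print('foot',f.round(4),'ctr',(f[1]+f[2])[:2]/2, np.linalg.norm(f[1]-f[0]),np.linalg.norm(f[2]-f[0]),np.arctan2(*(f[1]-f[0])[1::-1]))
f=atz('wrist',cv([(333,325),(487,390),(250,478)],340,190,6),0.054,s);print('top',f.round(4),'ctr',(f[1]+f[2])[:2]/2, np.linalg.norm(f[1]-f[0]),np.linalg.norm(f[2]-f[0]))
f=atz('wrist',cv([(465,587)],340,190,6),0.134,s);print('drv',f)
f=atz('scene',cv([(355,148)],440,250,7),0.134);print('drv scene',f)
f=atz('side',cv([(295,120)],390,295,8),0.134);print('drv side',f)
f=atz('side',cv([(105,403),(235,537),(388,442)],390,295,8),0.004);print('foot side',f.round(4),(f[0]+f[2])/2)
f=atz('scene',cv([(172,495),(360,565),(425,455)],440,250,7),0.004);print('foot sc',f.round(4),(f[0]+f[2])/2)
E
```

```text
foot [[ 0.4923 -0.3763  0.008 ]
 [ 0.4931 -0.438   0.008 ]
 [ 0.4298 -0.376   0.008 ]] ctr [ 0.46143408 -0.40699945] 0.06171080196588535 0.06247809257353941 -1.5577206560913925
top [[ 0.4814 -0.3883  0.054 ]
 [ 0.4817 -0.4279  0.054 ]
 [ 0.4406 -0.3877  0.054 ]] ctr [ 0.46111646 -0.40782243] 0.03964574056395956 0.04089902473424605
drv [[ 0.45974165 -0.40919686  0.134     ]]
drv scene [[ 0.45563525 -0.41149051  0.134     ]]
drv side [[ 0.457233   -0.40992138  0.134     ]]
foot side [[ 0.4256 -0.3821  0.004 ]
 [ 0.425  -0.4435  0.004 ]
 [ 0.4876 -0.4417  0.004 ]] [ 0.45659561 -0.41191266  0.004     ]
foot sc [[ 0.4242 -0.3808  0.004 ]
 [ 0.4242 -0.4433  0.004 ]
 [ 0.4845 -0.443   0.004 ]] [ 0.45435893 -0.41191061  0.004     ]
```

```bash
python3 -c "
from h import *
go([0.455,-0.42,0.27])
s=ctrl.get_state();print(s['qpos'].round(3))"
```

```text
at [ 0.4998 -0.2697  0.3611] yaw -1.1643 -> xyz [0.1204, 0.1005, 0.0912] dr [0.0008, -0.0001, -0.0] rows>= 4.3 q6 0.49 t 1.3
[-6.730e-01 -2.100e-02  1.683e+00 -1.000e-03  1.480e+00  4.910e-01]
```

```bash
python3 -m jog '[{"grip":0,"xyz":[0.12,0.1,0.09],"dr":[0,0,0]},{"grip":0,"xyz":[0.12,0.1,0.09],"dr":[0,0,0]},{"grip":0,"xyz":[0.12,0.1,0.09],"dr":[0,0,0]},{"grip":0,"xyz":[0.12,0.1,0.09],"dr":[0,0,0]},{"grip":0,"xyz":[0.12,0.1,0.09],"dr":[0,0,0]},{"grip":0,"xyz":[0.12,0.1,0.09],"dr":[0,0,0]},{"grip":0,"xyz":[0.12,0.1,0.09],"dr":[0,0,0]}]'
python3 - <<'E'
from h import *
shot('wrist','w2')
st=ctrl.get_state();print(st['eef_pos'],st['dq'].round(3))
E
```

```text
time: 1.88
eef_pos: [0.4537, -0.4207, 0.2705]
tcp_rot: [0.834, -0.552, -0.001, -0.001]
contact_force: [-0.4, 0.2, 1.1]
opening: 1.0
[ 0.45472865 -0.42006332  0.27191075] [ 0.031 -0.025 -0.012 -0.001 -0.002  0.001]
```

View pics/w2.png

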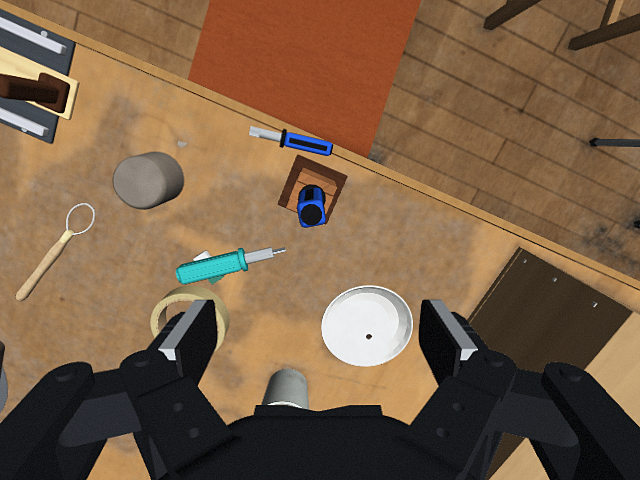

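```bash
python3 - <<'E'
from h import *
crop('w2',265,145,95,95,7.5,'c7')
s=sts('w2'); print(proj('wrist',[[.458,-.41,.134],[.458,-.41,.054]],s),Rn.from_quat(s['tcp_rot']).as_matrix().round(3))
E
```

```text
[[309.527704   217.58793859]
 [311.50136624 200.00976918]] [[ 0.391 -0.921 -0.001]
 [-0.921 -0.391  0.002]
 [-0.002  0.    -1.   ]]
```

View pics/c7.png

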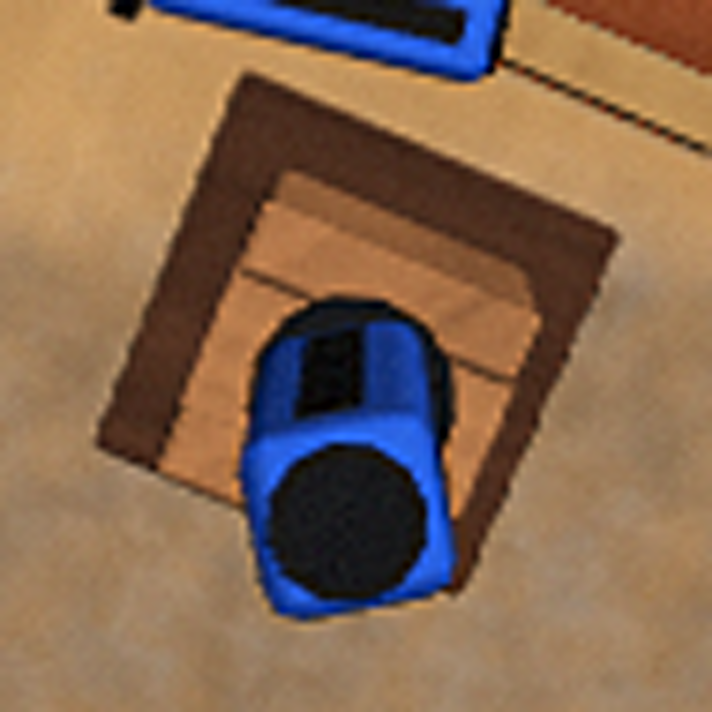

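```bash
python3 - <<'E'
from h import *
s=sts('w2')
a=np.array
def cv(l,x0,y0,f): return a(l,float)/f+[x0,y0]
q=cv([(242,440),(438,405),(460,582),(283,625)],265,145,7.5)
f=atz('wrist',q,0.134,s);print(f.round(4))
for i in range(4):
    d=f[(i+1)%4]-f[i]; print(np.linalg.norm(d).round(4),np.arctan2(d[1],d[0]).round(3))
print(f.mean(0))
print('circ',atz('wrist',cv([(347,522)],265,145,7.5),0.134,s))
f=atz('wrist',cv([(248,75),(620,235),(97,445),(458,597)],265,145,7.5),0.006,s);print(f.round(4),f.mean(0))
f=atz('wrist',cv([(282,172),(525,277),(540,318),(160,465)],265,145,7.5),0.054,s);print(f.round(4))
E
```

```text
[[ 0.4648 -0.3963  0.134 ]
 [ 0.4767 -0.4144  0.134 ]
 [ 0.4595 -0.4244  0.134 ]
 [ 0.4473 -0.4083  0.134 ]]
0.0216 -0.99
0.0199 -2.613
0.0202 2.219
0.0212 0.601
[ 0.46208686 -0.41087388  0.134     ]
circ [[ 0.46088342 -0.41034637  0.134     ]]
[[ 0.4915 -0.3783  0.006 ]
 [ 0.4916 -0.4404  0.006 ]
 [ 0.4291 -0.3778  0.006 ]
 [ 0.4287 -0.4403  0.006 ]] [ 0.46022045 -0.40918676  0.006     ]
[[ 0.4849 -0.3889  0.054 ]
 [ 0.4848 -0.425   0.054 ]
 [ 0.4805 -0.4292  0.054 ]
 [ 0.4408 -0.3885  0.054 ]]
```

```bash
python3 -c "
from h import *
go([0.4605,-0.410,0.082],-0.98)"
```

```text
at [ 0.4547 -0.4201  0.2719] yaw -1.1676 -> xyz [-0.007, -0.0092, 0.1899] dr [-0.0005, -0.0001, -0.1876] rows>= 4.6 q6 0.26 t 1.93
```

```bash
python3 -m jog '[{"grip":0,"xyz":[-0.007,-0.009,0.04],"dr":[0,0,-0.1]},{"grip":0,"xyz":[-0.007,-0.009,0.08],"dr":[0,0,-0.188]},{"grip":0,"xyz":[-0.007,-0.009,0.11],"dr":[0,0,-0.188]},{"grip":0,"xyz":[-0.007,-0.009,0.14],"dr":[0,0,-0.188]},{"grip":0,"xyz":[-0.007,-0.009,0.17],"dr":[0,0,-0.188]},{"grip":0,"xyz":[-0.007,-0.009,0.19],"dr":[0,0,-0.188]},{"grip":0,"xyz":[-0.007,-0.009,0.19],"dr":[0,0,-0.188]},{"grip":0,"xyz":[-0.007,-0.009,0.19],"dr":[0,0,-0.188]}]'
python3 - <<'E'
from h import *
shot('scene','s2');shot('side','d2')
crop('s2',430,200,130,150,4,'c8');crop('d2',360,240,120,130,4.5,'c9')
a=cv2.imread('pics/c8.png');b=cv2.imread('pics/c9.png');b=b[:585,:540];a=a[:585]
cv2.imwrite('pics/c89.png',cv2.resize(np.hstack([a,b]),None,fx=.74,fy=.74))
go()
E
```

```text
time: 2.6
eef_pos: [0.4614, -0.4087, 0.082]
tcp_rot: [0.883, -0.469, -0.0, -0.0]
contact_force: [0.2, -0.8, 0.1]
opening: 1.002
at [ 0.4623 -0.4106  0.0845] yaw -0.977 -> xyz [0.0, 0.0, 0.0] dr [-0.0005, -0.0051, 0.0] rows>= 0.0 q6 0.09 t 2.7
```

View pics/c89.png

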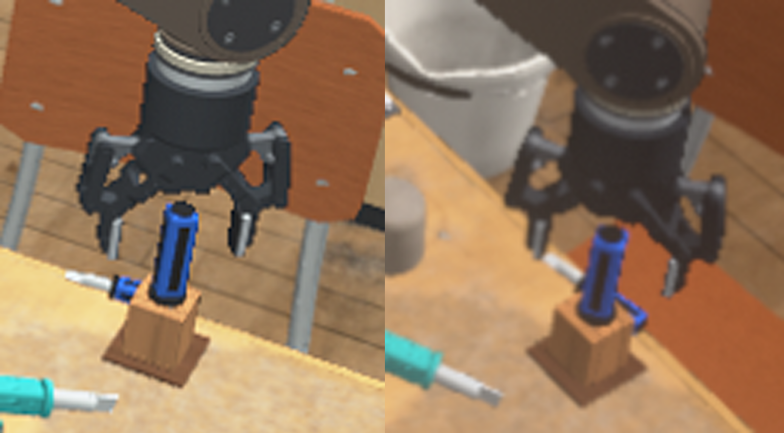

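```bash
python3 -m jog '[{"grip":0.5,"xyz":[0,0,0],"dr":[0,0,0]},{"grip":1,"xyz":[0,0,0],"dr":[0,0,0]},{"grip":1,"xyz":[0,0,0],"dr":[0,0,0]},{"grip":1,"xyz":[0,0,0],"dr":[0,0,0]},{"grip":1,"xyz":[0,0,0],"dr":[0,0,0]},{"grip":1,"xyz":[0,0,0],"dr":[0,0,0]},{"grip":1,"xyz":[0,0,0],"dr":[0,0,0]},{"grip":1,"xyz":[0,0,0],"dr":[0,0,0]}]' 60
python3 - <<'E'
from h import *
shot('wrist','w3');shot('side','d3')
for i in range(3): ctrl.read_camera('side'); s=ctrl.get_state(); print(s['eef_pos'].round(4),s['opening'].round(3),s['contact_force'].round(2),Rn.from_quat(s['tcp_rot']).as_matrix()[:,0].round(4))
E
```

```text
time: 3.37
eef_pos: [0.4607, -0.4098, 0.0818]
tcp_rot: [0.883, -0.47, 0.0, 0.0]
contact_force: [-0.5, 1.0, 3.5]
opening: 0.254Traceback (most recent call last):
  File "<stdin>", line 3, in <module>
AttributeError: 'float' object has no attribute 'round'
```

View pics/w3.png

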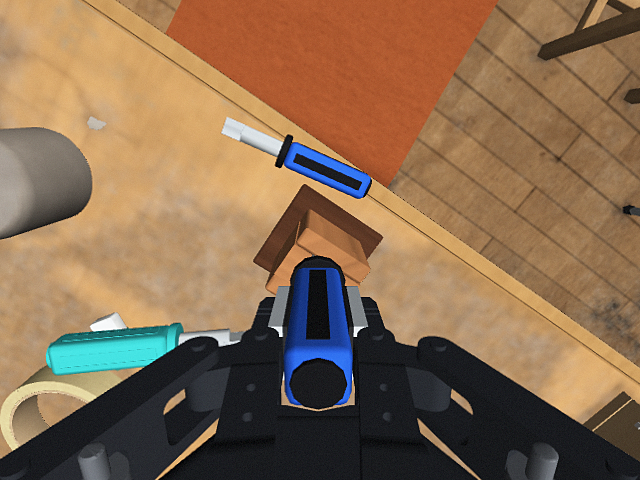

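```bash
python3 -m jog '[{"grip":1,"xyz":[0,0,-0.03],"dr":[0,0,0]},{"grip":1,"xyz":[0,0,-0.06],"dr":[0,0,0]},{"grip":1,"xyz":[0,0,-0.1],"dr":[0,0,0]},{"grip":1,"xyz":[0,0,-0.14],"dr":[0,0,0]},{"grip":1,"xyz":[0,0,-0.18],"dr":[0,0,0]},{"grip":1,"xyz":[0,0,-0.2],"dr":[0,0,0]},{"grip":1,"xyz":[0,0,-0.2],"dr":[0,0,0]}]'
python3 - <<'E'
from h import *
shot('scene','s4');shot('side','d4');shot('wrist','w4')
crop('s4',440,100,90,110,6,'c8');crop('d4',370,180,90,110,6,'c9')
a=cv2.imread('pics/c8.png');b=cv2.imread('pics/c9.png')
cv2.imwrite('pics/c89b.png',cv2.resize(np.hstack([a,b]),None,fx=.74,fy=.74))
go()
E
```

```text
time: 4.1
eef_pos: [0.4624, -0.4119, 0.2884]
tcp_rot: [0.883, -0.47, 0.006, 0.002]
contact_force: [-0.2, -0.1, 0.1]
opening: 0.247
at [ 0.4601 -0.4091  0.279 ] yaw -0.978 -> xyz [0.0, 0.0, 0.0] dr [0.0003, 0.003, 0.0] rows>= 0.0 q6 0.09 t 4.25
```

View pics/c89b.png

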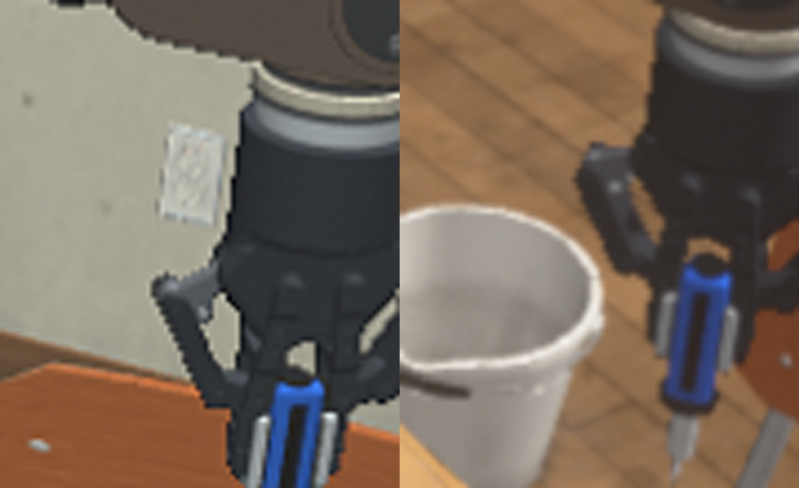

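View pics/w4.png

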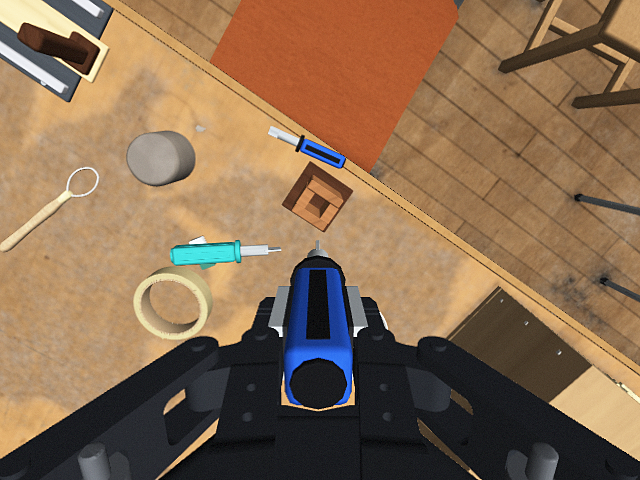

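```bash
python3 - <<'E'
from h import *
crop('w4',280,225,80,60,10,'c10');crop('s4',450,150,70,80,7,'c8');crop('d4',400,210,70,90,7,'c9')
a=cv2.imread('pics/c8.png');b=cv2.imread('pics/c9.png')[:560]
cv2.imwrite('pics/c89c.png',cv2.resize(np.hstack([a,b]),None,fx=.8,fy=.8))
E
```

```text
(no output)
```

View pics/c10.png

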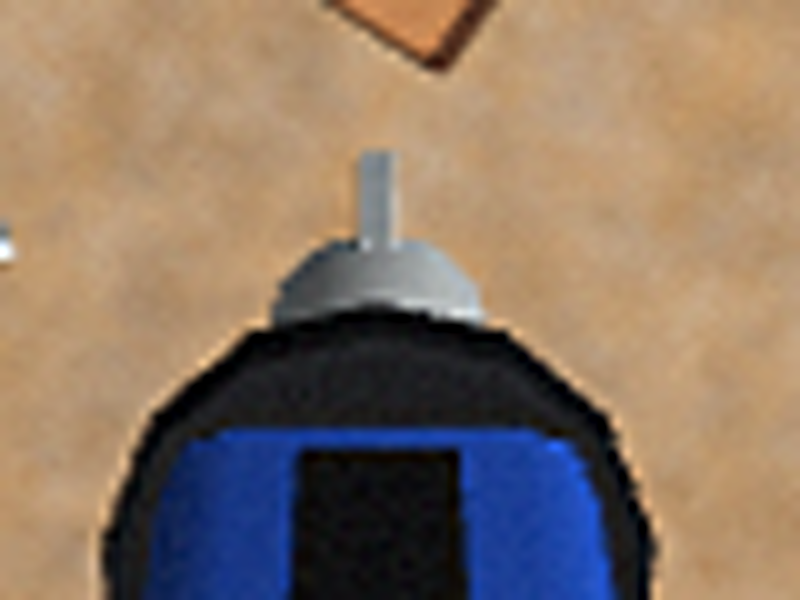

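View pics/c89c.png

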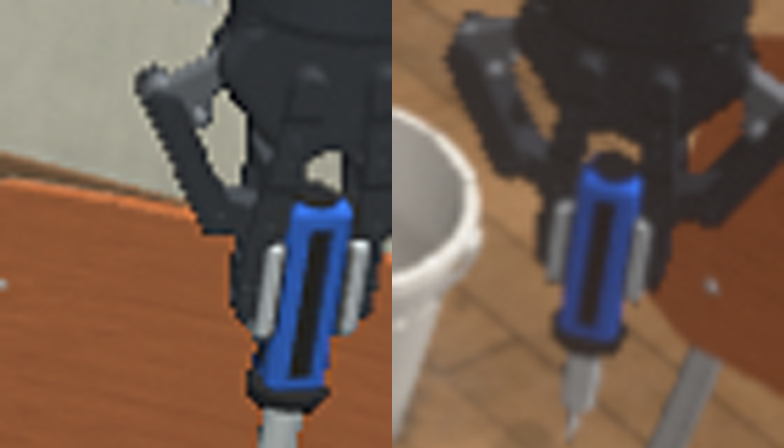

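```bash
python3 - <<'E'
from h import *
s=sts('w4')
R=Rn.from_quat(s['tcp_rot']).as_matrix()
for px in ([317.6,240],[317.9,249]):
    o,D=ray('wrist',[px],s); oo=R.T@(o-s['eef_pos']); d=R.T@D[0]
    print((oo+d*(0.078-oo[2])/d[2]).round(4), (oo+d*(0.062-oo[2])/d[2]).round(4))
st=ctrl.get_state(); print(st['qpos'].round(3))
print(R.T@(np.array([0.49,0.08,0.33])-st['eef_pos']))
E
```

```text
[-0.0011 -0.0069  0.078 ] [-0.0011 -0.0117  0.062 ]
[-0.0009 -0.0006  0.078 ] [-0.0009 -0.0059  0.062 ]
[-0.891  0.126  1.677  0.     1.342  0.087]
[-0.38885882 -0.29803702 -0.05127745]
```

```bash
python3 -m jog '[{"grip":1,"xyz":[-0.389,-0.298,-0.05],"dr":[0,0,-2.27]},{"grip":1,"xyz":[-0.389,-0.298,-0.05],"dr":[0,0,-2.27]},{"grip":1,"xyz":[-0.389,-0.298,-0.05],"dr":[0,0,-2.27]},{"grip":1,"xyz":[-0.389,-0.298,-0.05],"dr":[0,0,-2.27]},{"grip":1,"xyz":[-0.389,-0.298,-0.05],"dr":[0,0,-2.27]},{"grip":1,"xyz":[-0.389,-0.298,-0.05],"dr":[0,0,-2.27]},{"grip":1,"xyz":[-0.389,-0.298,-0.05],"dr":[0,0,-2.27]},{"grip":1,"xyz":[-0.389,-0.298,-0.05],"dr":[0,0,-2.27]},{"grip":1,"xyz":[-0.389,-0.298,-0.05],"dr":[0,0,-2.27]},{"grip":1,"xyz":[-0.389,-0.298,-0.05],"dr":[0,0,-2.27]},{"grip":1,"xyz":[-0.389,-0.298,-0.05],"dr":[0,0,-2.27]},{"grip":1,"xyz":[-0.389,-0.298,-0.05],"dr":[0,0,-2.27]}]'
python3 -c "
from h import *
go([0.49,0.08,0.33],1.29)"
```

```text
time: 5.25
eef_pos: [0.4891, 0.0821, 0.3281]
tcp_rot: [0.965, 0.262, -0.002, -0.001]
contact_force: [1.0, -0.6, -1.0]
opening: 0.251
at [0.4891 0.0821 0.3281] yaw 0.5292 -> xyz [-0.0003, 0.0023, -0.0019] dr [-0.0047, 0.0026, -0.7608] rows>= 6.1 q6 -0.57 t 5.25
```

```bash
python3 -m jog '[{"grip":1,"xyz":[0,0,0],"dr":[0,0,-0.76]},{"grip":1,"xyz":[0,0,0],"dr":[0,0,-0.76]},{"grip":1,"xyz":[0,0,0],"dr":[0,0,-0.76]},{"grip":1,"xyz":[0,0,0],"dr":[0,0,-0.76]},{"grip":1,"xyz":[0,0,0],"dr":[0,0,-0.76]},{"grip":1,"xyz":[0,0,0],"dr":[0,0,-0.76]},{"grip":1,"xyz":[0,0,0],"dr":[0,0,-0.76]},{"grip":1,"xyz":[0,0,0],"dr":[0,0,-0.76]}]'
python3 -c "
from h import *
shot('wrist','w5')
go()"
```

```text
time: 5.92
eef_pos: [0.4896, 0.0794, 0.3285]
tcp_rot: [0.802, 0.597, -0.002, -0.002]
contact_force: [0.2, -0.1, -1.9]
opening: 0.25
at [0.4898 0.0794 0.3291] yaw 1.2791 -> xyz [0.0, 0.0, 0.0] dr [-0.0037, 0.0009, -0.0] rows>= 0.0 q6 -1.32 t 5.97
```

View pics/w5.png

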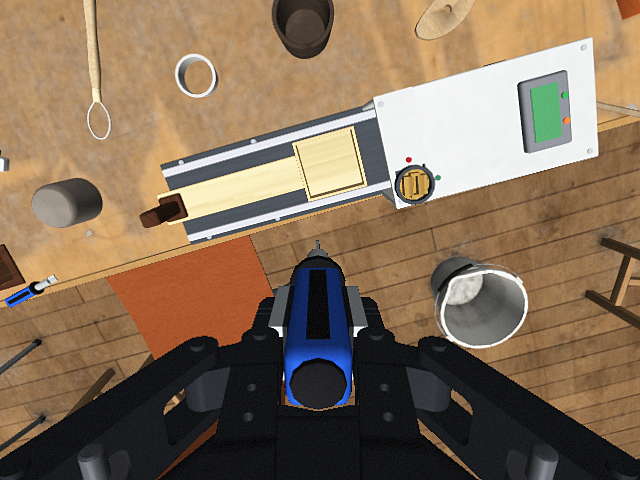

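```bash
python3 - <<'E'
from h import *
crop('w5',355,30,260,195,3,'c11'); crop('w5',375,150,80,64,9.5,'c12'); crop('w5',130,90,260,170,3,'c13')
E
```

```text
(no output)
```

View pics/c11.png

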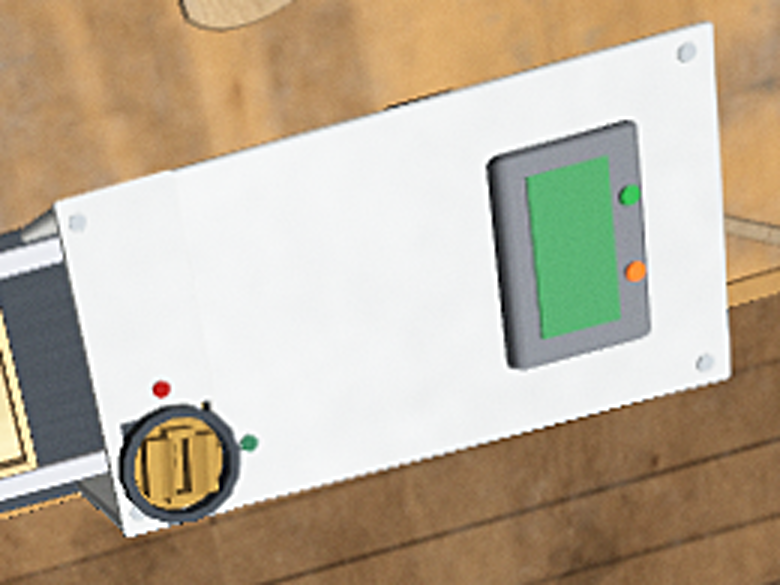

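View pics/c12.png

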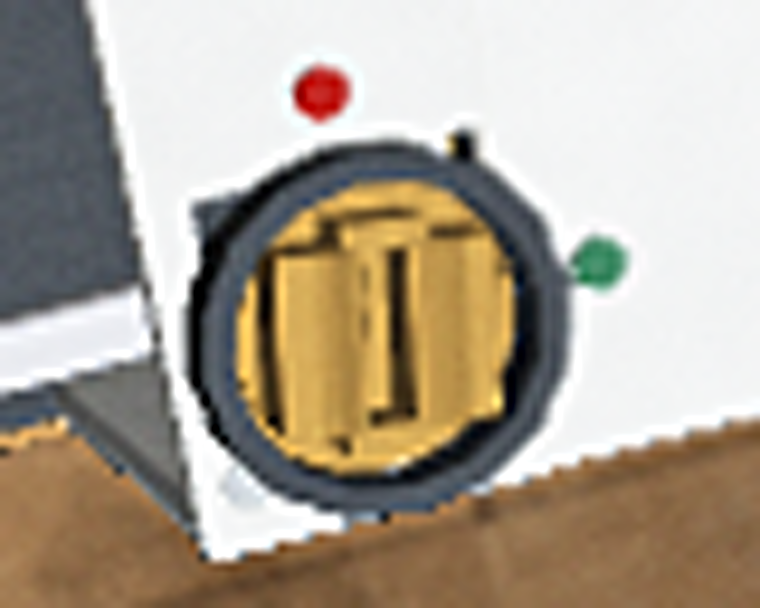

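View pics/c13.png

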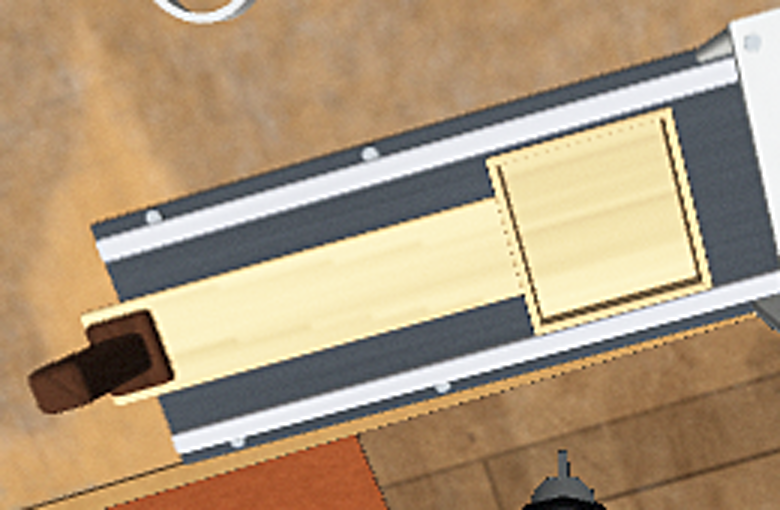

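```bash
cat >> h.py <<'E'
from scipy.optimize import least_squares
def mpose(P,M):
    x,y,a=P; c,s=np.cos(a),np.sin(a); M=np.atleast_2d(M)
    return np.c_[x+c*M[:,0]-s*M[:,1],y+s*M[:,0]+c*M[:,1],M[:,2]]
def fitpose(obs,P0):
    """obs: list of (camname,st,px,Mpt)"""
    def f(P):
        return np.concatenate([(proj(c,mpose(P,[m]),st)-np.array(px)).ravel() for c,st,px,m in obs])
    r=least_squares(f,P0,loss='soft_l1'); return r.x,f(r.x).reshape(-1,2)
E
python3 - <<'E'
from h import *
s=sts('w5')
C=[((373.3,97.3),(-.056,.058,.106)),((592.3,37.3),(.16,.058,.106)),((598.3,156),(.16,-.058,.106)),((396.7,209),(-.056,-.058,.106)),((161,165),(-.33,.058,.006)),((191,244),(-.33,-.058,.006)),((415.7,184.2),(-.034,-.036,.116))]
for sel in (range(7),range(4),(4,5,6)):
    P,r=fitpose([('wrist',s,*C[i]) for i in sel],[.55,.2,1.29]);print(P.round(4),r.round(1).tolist())
P,r=fitpose([('wrist',s,*C[i]) for i in range(7)],[.55,.2,1.29])
L=mpose(P,[-.034,-.036,.116])[0]; print('lock',L.round(4))
for th in (0,.1,.2):
    a=P[2]-th
    v=np.array([-np.sin(a),np.cos(a),0])
    print(th,proj('wrist',[L+v*.0095,L-v*.0095,L+[0,0,-.01]+v*.0095,L+[0,0,-.01]-v*.0095,L],s).round(1).tolist())
E
```

```text
[0.4586 0.2186 1.545 ] [[-0.3, 0.0], [0.9, -1.2], [1.0, 0.2], [0.1, 0.3], [-2.4, -0.7], [-0.8, 1.1], [-0.0, 1.1]]
[0.4585 0.2181 1.543 ] [[-0.7, 0.0], [0.6, -0.7], [0.5, 0.7], [-0.4, 0.3]]
[0.4576 0.2195 1.5489] [[-1.8, -0.6], [0.0, 1.1], [0.8, 0.0]]
lock [0.4937 0.1837 0.116 ]
0 [[414.0, 176.3], [417.4, 194.2], [411.4, 175.2], [414.8, 192.7], [415.7, 185.3]]
0.1 [[414.9, 176.1], [416.5, 194.4], [412.3, 175.0], [413.9, 192.9], [415.7, 185.3]]
0.2 [[415.8, 176.0], [415.6, 194.5], [413.2, 174.9], [413.0, 193.0], [415.7, 185.3]]
```

```bash
python3 - <<'E'
from h import *
shot('scene','s5');shot('side','d5')
print(proj('scene',[[.4937,.1837,.116]]),proj('side',[[.4937,.1837,.116]]))
crop('s5',190,150,120,90,6.5,'c14');crop('d5',240,160,90,70,8,'c15')
E
```

```text
[[276.81359002 197.87891128]] [[306.54404377 193.79727748]]
```

View pics/c14.png

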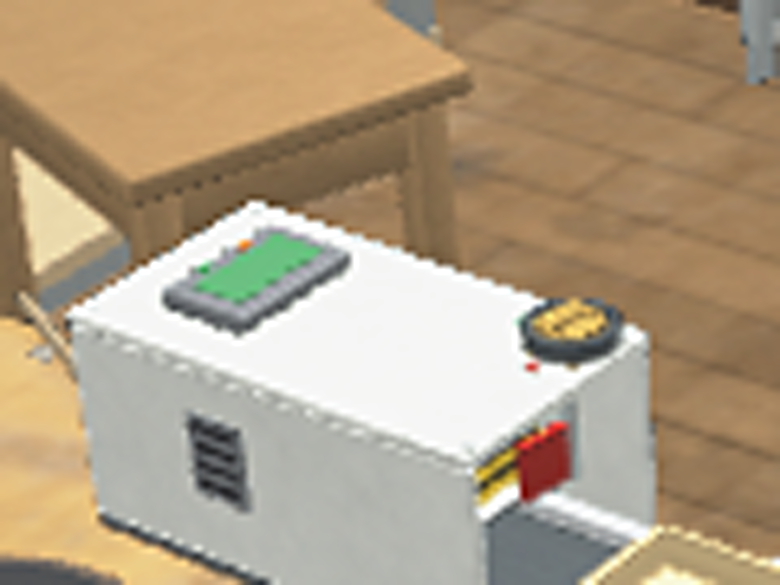

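View pics/c15.png

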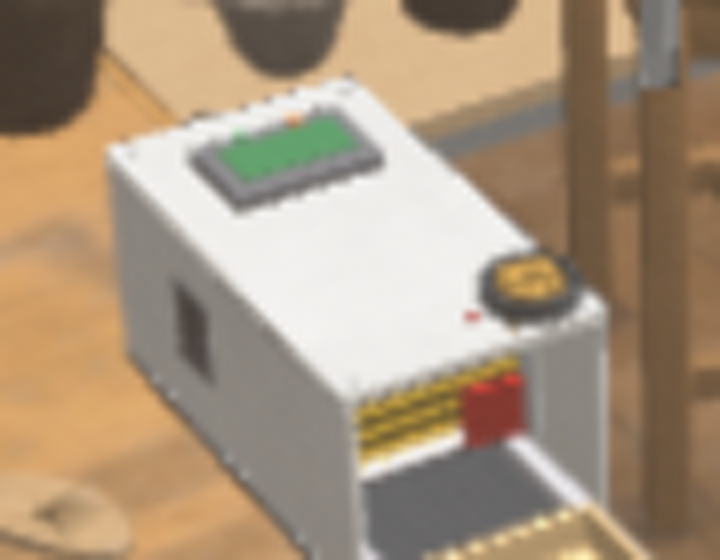

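```bash
python3 -c "
from h import *
go([0.4937,.1837,.225],1.39)"
```

```text
at [0.4902 0.0794 0.3301] yaw 1.2799 -> xyz [0.101, -0.0263, 0.1051] dr [-0.0019, 0.0004, -0.1101] rows>= 3.6 q6 -1.32 t 6.07
```

```bash
python3 -m jog '[{"grip":1,"xyz":[0.04,-0.01,0.0],"dr":[0,0,-0.11]},{"grip":1,"xyz":[0.08,-0.02,0.02],"dr":[0,0,-0.11]},{"grip":1,"xyz":[0.101,-0.026,0.05],"dr":[0,0,-0.11]},{"grip":1,"xyz":[0.101,-0.026,0.08],"dr":[0,0,-0.11]},{"grip":1,"xyz":[0.101,-0.026,0.105],"dr":[0,0,-0.11]},{"grip":1,"xyz":[0.101,-0.026,0.105],"dr":[0,0,-0.11]},{"grip":1,"xyz":[0.101,-0.026,0.105],"dr":[0,0,-0.11]},{"grip":1,"xyz":[0.101,-0.026,0.105],"dr":[0,0,-0.11]},{"grip":1,"xyz":[0.101,-0.026,0.105],"dr":[0,0,-0.11]}]'
python3 -c "
from h import *
shot('wrist','w6');go();shot('scene','s6');shot('side','d6')
crop('w6',270,170,100,100,7.5,'c16')"
```

```text
time: 6.82
eef_pos: [0.4958, 0.1836, 0.2291]
tcp_rot: [0.768, 0.641, 0.002, 0.001]
contact_force: [-0.1, 0.4, -0.8]
opening: 0.249
at [0.4957 0.1836 0.2291] yaw 1.3911 -> xyz [0.0, 0.0, 0.0] dr [0.0045, -0.0016, -0.0] rows>= 0.0 q6 -1.23 t 6.87
```

View pics/c16.png

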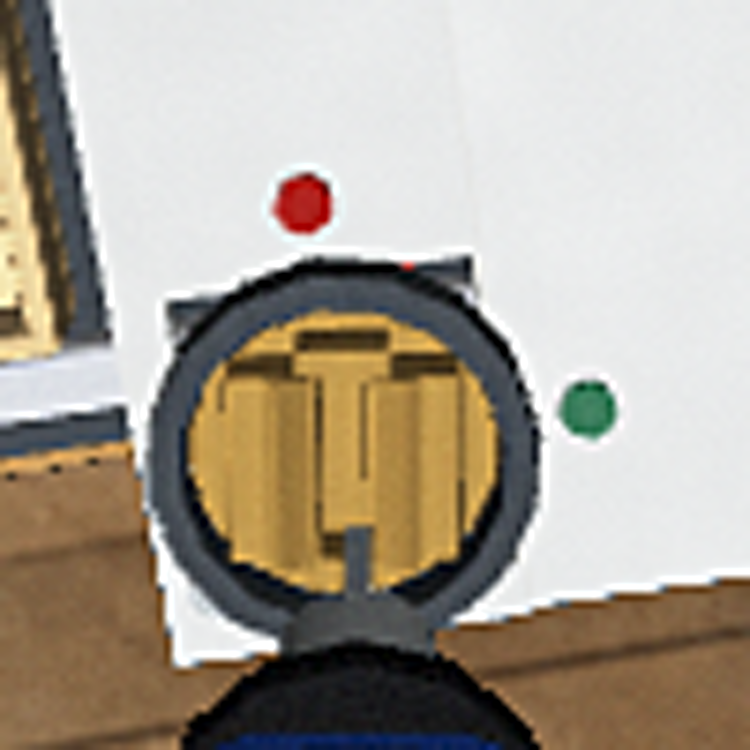

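View pics/w6.png

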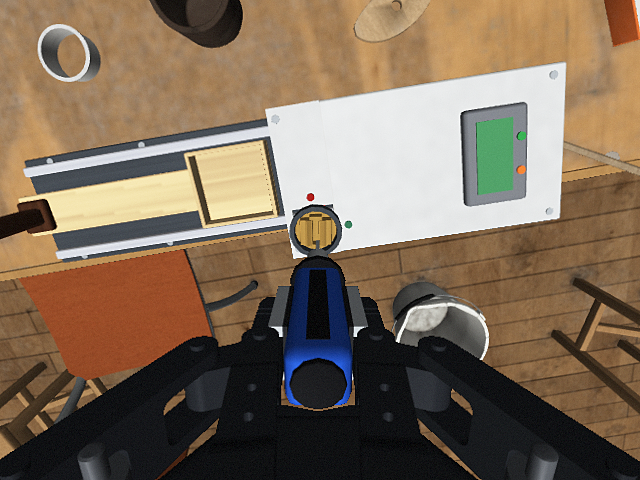

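```bash
python3 - <<'E'
from h import *
for nm in ('w6',):
    s=sts(nm);R=Rn.from_quat(s['tcp_rot']).as_matrix()
    for px,z in (((316,229.6),.116),((315.9,229),.106),((317.7,240.3),s['eef_pos'][2]-.078)):
        p=atz('wrist',[px],z,s)[0]; print(p.round(4),(R.T@(p-s['eef_pos'])).round(4))
for i in range(4):
    ctrl.read_camera('side'); s=ctrl.get_state(); print(s['eef_pos'].round(4), Rn.from_quat(s['tcp_rot']).as_rotvec().round(4))
E
```

```text
[0.4912 0.1842 0.116 ] [-0.0003 -0.0051  0.1131]
[0.4934 0.1837 0.106 ] [-0.0004 -0.0029  0.1231]
[0.4891 0.1858 0.1511] [ 0.0009 -0.0074  0.078 ]
[0.4951 0.1835 0.228 ] [2.4104 2.0126 0.0038]
[0.4948 0.1835 0.2275] [2.4106 2.013  0.0028]
[0.4947 0.1836 0.2272] [2.4107e+00 2.0133e+00 2.1000e-03]
[0.4945 0.1836 0.2269] [2.4108e+00 2.0136e+00 1.3000e-03]
```

```bash
python3 - <<'E'
from h import *
shot('wrist','w7');go()
crop('w7',270,170,100,100,7.5,'c17')
E
```

```text
at [0.4944 0.1836 0.2267] yaw 1.3918 -> xyz [0.0, 0.0, 0.0] dr [0.0006, -0.0002, -0.0] rows>= 0.0 q6 -1.23 t 7.22
```

View pics/c17.png

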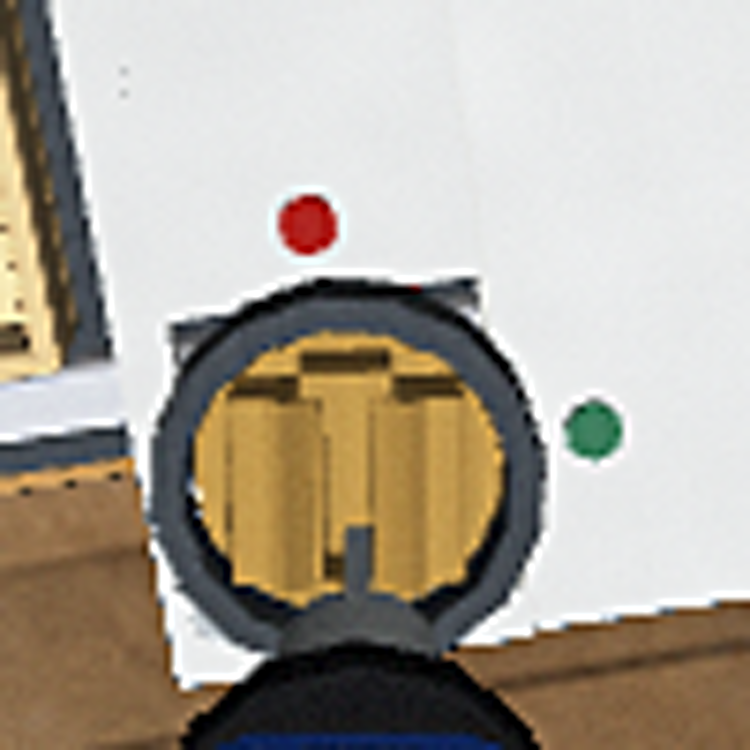

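```bash
python3 - <<'E'
from h import *
s=sts('w7');R=Rn.from_quat(s['tcp_rot']).as_matrix()
for px,z in (((316.4,233.1),.116),((317.8,240.2),s['eef_pos'][2]-.078)):
        p=atz('wrist',[px],z,s)[0]; print(p.round(4),(R.T@(p-s['eef_pos'])).round(4))
E
```

```text
[0.4917 0.1841 0.116 ] [-0.     -0.003   0.1109]
[0.4875 0.1859 0.1489] [ 0.001  -0.0074  0.078 ]
```

```bash
python3 -m jog '[{"grip":1,"xyz":[-0.001,-0.0023,0.01],"dr":[0,0,0]},{"grip":1,"xyz":[-0.001,-0.0023,0.02],"dr":[0,0,0]},{"grip":1,"xyz":[-0.001,-0.0023,0.02],"dr":[0,0,0]},{"grip":1,"xyz":[-0.001,-0.0023,0.02],"dr":[0,0,0]},{"grip":1,"xyz":[-0.001,-0.0023,0.02],"dr":[0,0,0]},{"grip":1,"xyz":[-0.001,-0.0023,0.02],"dr":[0,0,0]}]'
python3 - <<'E'
from h import *
shot('wrist','w8');go();shot('scene','s8');shot('side','d8')
crop('w8',270,190,100,80,7.5,'c18')
crop('s8',240,140,80,80,7,'c19');crop('d8',270,140,80,80,7,'c20')
cv2.imwrite('pics/c1920.png',cv2.resize(np.hstack([cv2.imread('pics/c19.png'),cv2.imread('pics/c20.png')]),None,fx=.7,fy=.7))
E
```

```text
time: 7.72
eef_pos: [0.492, 0.1831, 0.2065]
tcp_rot: [0.767, 0.641, 0.0, 0.0]
contact_force: [0.1, -0.2, 0.2]
opening: 0.245
at [0.4921 0.1831 0.2067] yaw 1.392 -> xyz [0.0, 0.0, 0.0] dr [0.0006, -0.0002, -0.0] rows>= 0.0 q6 -1.23 t 7.77
```

View pics/c18.png

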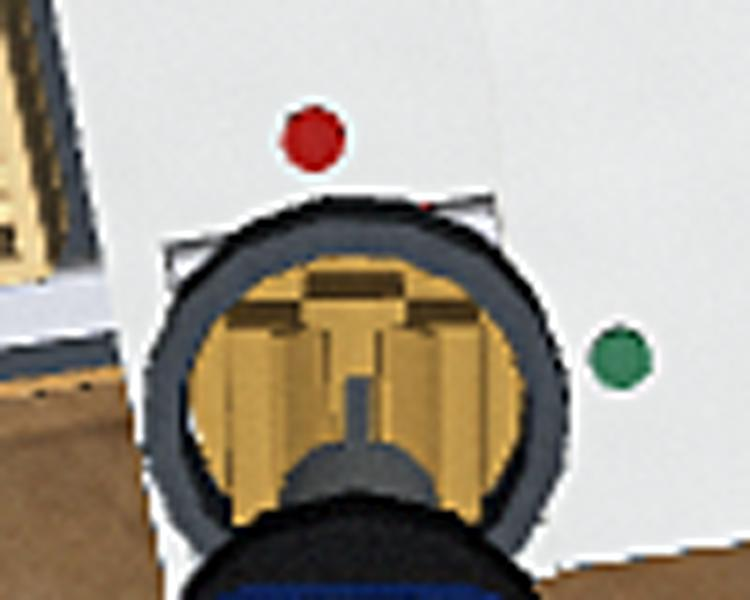

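View pics/c1920.png

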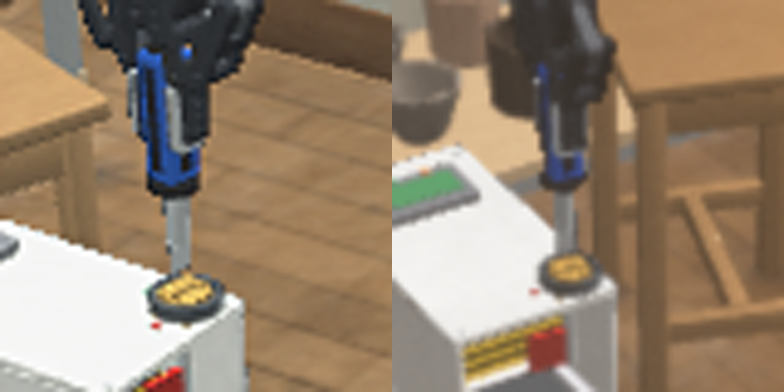

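```bash
python3 - <<'E'
from h import *
s=sts('w8');R=Rn.from_quat(s['tcp_rot']).as_matrix()
# ring top edge: outer top px ~ (357,208), use ring geometry: z=.116, radius 20.5
for px,z in (((317.6,190+212/7.5),.116),((317.6,190+260/7.5),.116),((289.7,244.7),.116),((345.7,244.7),.116),((317.7,190+378/7.5),s['eef_pos'][2]-.078)):
        p=atz('wrist',[px],z,s)[0]; print(p.round(4),(R.T@(p-s['eef_pos'])).round(4))
E
```

```text
[0.4732 0.1874 0.116 ] [ 0.0009 -0.0194  0.0905]
[0.4777 0.1866 0.116 ] [ 0.0009 -0.0148  0.0905]
[0.4885 0.1647 0.116 ] [-0.0188 -0.0003  0.0905]
[0.4955 0.2035 0.116 ] [ 0.0207 -0.0003  0.0905]
[0.4851 0.1853 0.1285] [ 0.0009 -0.0073  0.078 ]
```

```bash
python3 -m jog '[{"grip":1,"xyz":[0,0.001,0.004],"dr":[0,0,0]},{"grip":1,"xyz":[0,0.001,0.008],"dr":[0,0,0]},{"grip":1,"xyz":[0,0.001,0.012],"dr":[0,0,0]},{"grip":1,"xyz":[0,0.001,0.016],"dr":[0,0,0]},{"grip":1,"xyz":[0,0.001,0.02],"dr":[0,0,0]},{"grip":1,"xyz":[0,0.001,0.02],"dr":[0,0,0]},{"grip":1,"xyz":[0,0.001,0.02],"dr":[0,0,0]}]' 80
python3 - <<'E'
from h import *
shot('wrist','w9');go();shot('scene','s9');s=ctrl.get_state();print(s['contact_force'],s['wrist_torque'])
crop('w9',270,190,100,80,7.5,'c18')
crop('s9',240,140,80,80,7,'c19')
E
```

```text
time: 8.45
eef_pos: [0.4925, 0.1828, 0.1858]
tcp_rot: [0.767, 0.641, -0.0, -0.0]
contact_force: [0.2, 1.4, -0.2]
opening: 0.246
at [0.4928 0.1829 0.1862] yaw 1.392 -> xyz [0.0, 0.0, 0.0] dr [-0.0002, 0.0001, -0.0] rows>= 0.0 q6 -1.23 t 8.5
[ 0.42402404  1.04871279 -0.19943534] [ 0.02084834 -0.02736963  0.00143415]
```

View pics/c18.png

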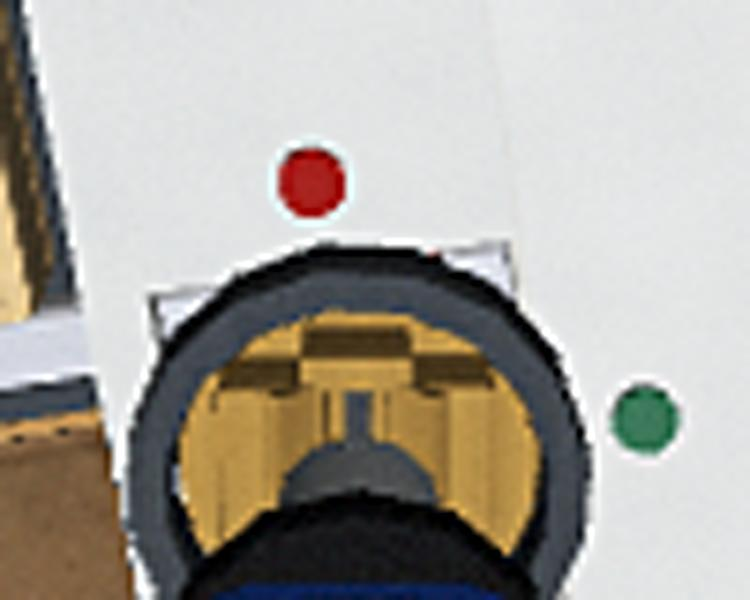

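View pics/c19.png

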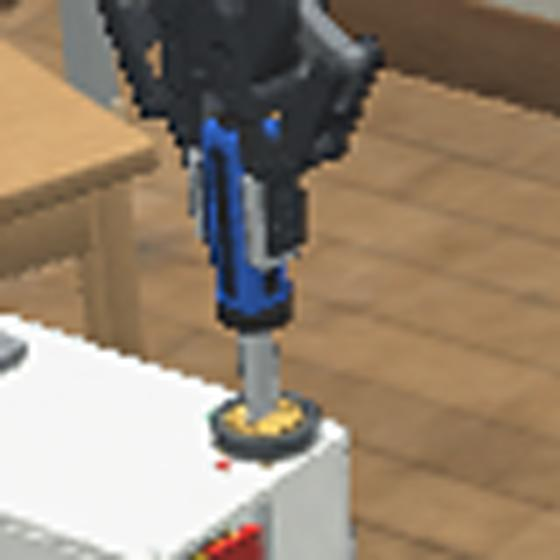

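```bash
python3 -m jog '[{"grip":1,"xyz":[0,0,0],"dr":[0,0,0.12]},{"grip":1,"xyz":[0,0,0],"dr":[0,0,0.24]},{"grip":1,"xyz":[0,0,0],"dr":[0,0,0.36]},{"grip":1,"xyz":[0,0,0],"dr":[0,0,0.48]},{"grip":1,"xyz":[0,0,0],"dr":[0,0,0.6]},{"grip":1,"xyz":[0,0,0],"dr":[0,0,0.72]},{"grip":1,"xyz":[0,0,0],"dr":[0,0,0.84]},{"grip":1,"xyz":[0,0,0],"dr":[0,0,0.96]},{"grip":1,"xyz":[0,0,0],"dr":[0,0,1.08]},{"grip":1,"xyz":[0,0,0],"dr":[0,0,1.2]},{"grip":1,"xyz":[0,0,0],"dr":[0,0,1.3]},{"grip":1,"xyz":[0,0,0],"dr":[0,0,1.3]}]'
python3 - <<'E'
from h import *
shot('wrist','w10');go();shot('scene','s10');s=ctrl.get_state();print(s['contact_force'],s['wrist_torque'])
crop('w10',250,170,130,110,6,'c18')
crop('s10',240,140,80,80,7,'c19')
E
```

```text
time: 9.55
eef_pos: [0.4935, 0.1831, 0.1867]
tcp_rot: [0.999, 0.045, 0.001, -0.0]
contact_force: [1.3, 0.4, -2.9]
opening: 0.246
at [0.4935 0.1831 0.1868] yaw 0.0941 -> xyz [0.0, 0.0, 0.0] dr [-0.0004, -0.0023, 0.0] rows>= 0.0 q6 0.07 t 9.6
[ 2.24427558  0.88837584 -1.59018302] [ 0.16303849 -0.4205678   0.02407988]
```

View pics/c18.png

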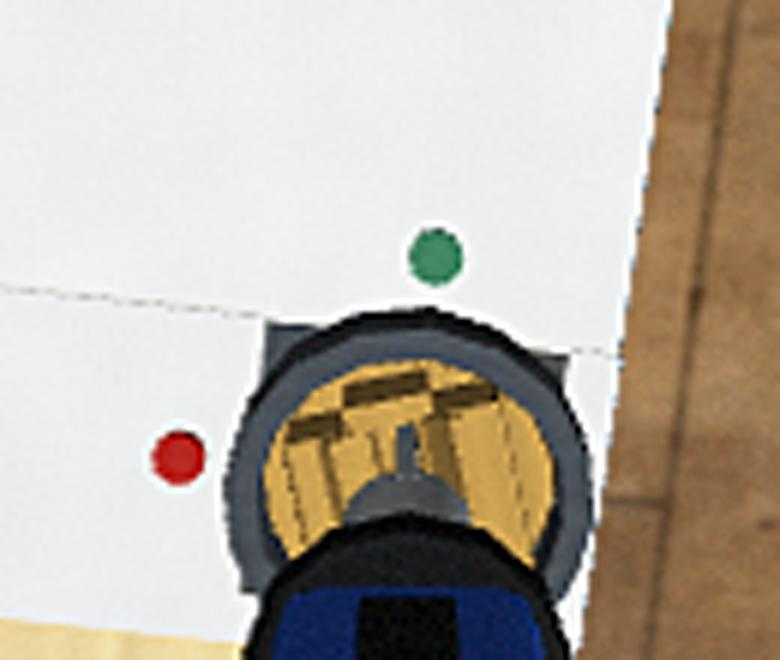

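View pics/c19.png

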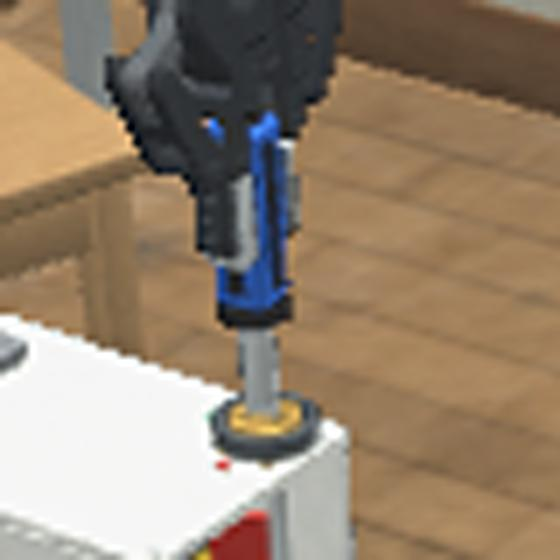

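```bash
python3 -m jog '[{"grip":1,"xyz":[0,0,0],"dr":[0,0,0.1]},{"grip":1,"xyz":[0,0,0],"dr":[0,0,0.2]},{"grip":1,"xyz":[0,0,0],"dr":[0,0,0.27]},{"grip":1,"xyz":[0,0,0],"dr":[0,0,0.27]},{"grip":1,"xyz":[0,0,0],"dr":[0,0,0.27]},{"grip":1,"xyz":[0,0,0],"dr":[0,0,0.27]}]'
python3 - <<'E'
from h import *
shot('wrist','w11');go();shot('scene','s11');s=ctrl.get_state();print(s['contact_force'],s['wrist_torque'])
crop('w11',250,170,130,110,6,'c18')
E
```

```text
time: 10.15
eef_pos: [0.4936, 0.183, 0.1867]
tcp_rot: [0.996, -0.088, 0.001, -0.0]
contact_force: [2.7, 0.6, -2.0]
opening: 0.251
at [0.4936 0.183  0.1868] yaw -0.1761 -> xyz [0.0, 0.0, 0.0] dr [-0.0008, -0.0022, 0.0] rows>= 0.0 q6 0.34 t 10.2
[ 4.15620836  0.98014509 -1.37046722] [ 0.24014369 -0.92798258  0.09113411]
```

View pics/c18.png

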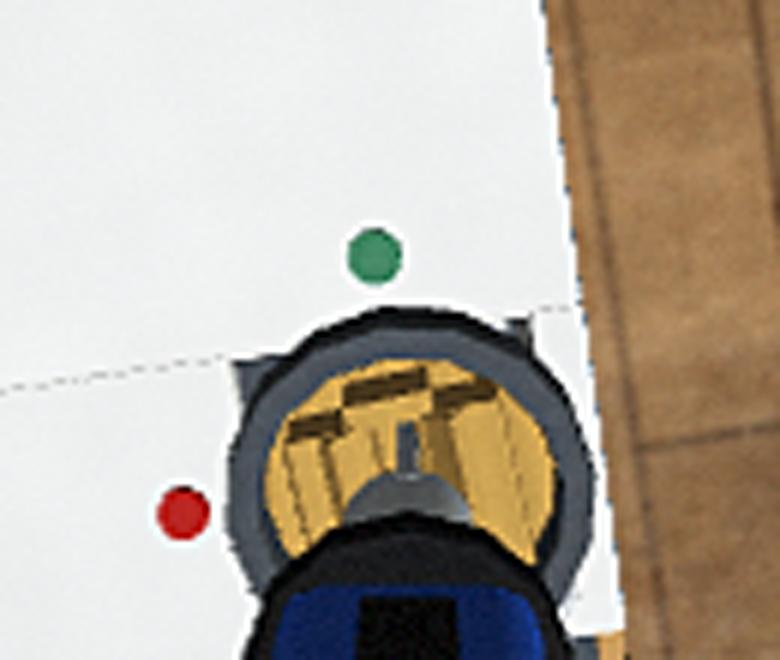

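```bash
python3 -m jog '[{"grip":1,"xyz":[0,0,0],"dr":[0,0,0.05]},{"grip":1,"xyz":[0,0,0],"dr":[0,0,0.1]},{"grip":1,"xyz":[0,0,0],"dr":[0,0,0.1]},{"grip":1,"xyz":[0,0,0],"dr":[0,0,0.1]}]'
python3 - <<'E'
from h import *
shot('wrist','w12');go();shot('scene','s12');s=ctrl.get_state();print(s['contact_force'],s['wrist_torque'])
crop('w12',250,170,130,110,6,'c18');crop('s12',250,180,60,60,9,'c19')
s=sts('w12')
L=np.array([.4937,.1837,.116])
for th in (1.2,1.3,1.4,1.5):
    a=1.545-th; v=np.array([-np.sin(a),np.cos(a),0]); u=np.array([np.cos(a),np.sin(a),0])
    print(th,((proj('wrist',[L+v*.0095,L-v*.0095,L-u*.012+v*.009,L-u*.012-v*.009,L+u*.012+v*.009,L+u*.012-v*.009],s)-[250,170])*6).round(0).tolist())
E
```

```text
time: 10.58
eef_pos: [0.4935, 0.183, 0.1867]
tcp_rot: [0.991, -0.137, 0.001, -0.0]
contact_force: [5.3, -0.2, -2.3]
opening: 0.251
at [0.4935 0.183  0.1867] yaw -0.2759 -> xyz [0.0, 0.0, 0.0] dr [-0.0007, -0.0021, 0.0] rows>= 0.0 q6 0.44 t 10.63
[ 5.03187711  1.05806134 -1.36274991] [ 0.20870356 -1.18337567  0.22967847]
1.2 [[360.0, 432.0], [462.0, 567.0], [273.0, 497.0], [370.0, 623.0], [454.0, 373.0], [550.0, 503.0]]
1.3 [[368.0, 428.0], [455.0, 572.0], [274.0, 484.0], [358.0, 619.0], [468.0, 378.0], [549.0, 516.0]]
1.4 [[376.0, 424.0], [447.0, 575.0], [276.0, 471.0], [345.0, 613.0], [480.0, 384.0], [546.0, 529.0]]
1.5 [[384.0, 421.0], [439.0, 578.0], [279.0, 458.0], [334.0, 606.0], [492.0, 391.0], [542.0, 542.0]]
```

View pics/c18.png

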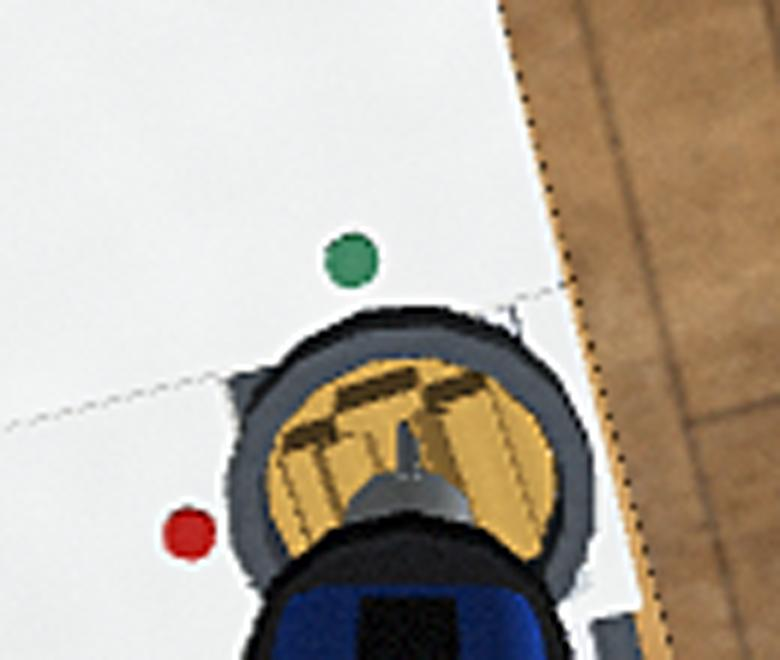

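View pics/c19.png

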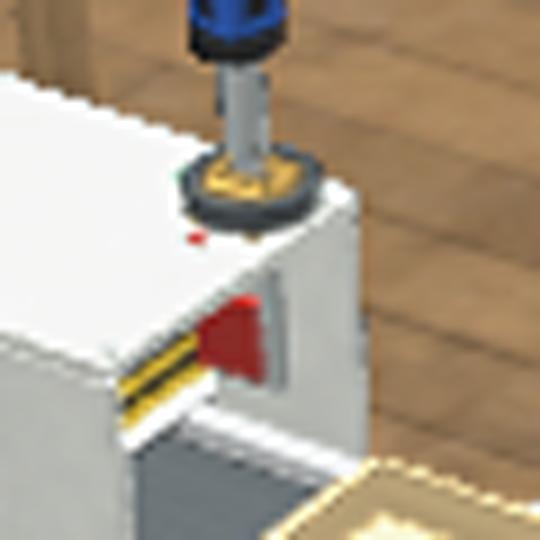

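```bash
python3 -m jog '[{"grip":1,"xyz":[0,0,0],"dr":[0,0,-0.1]},{"grip":1,"xyz":[0,0,0],"dr":[0,0,-0.2]},{"grip":1,"xyz":[0,0,0],"dr":[0,0,-0.2]},{"grip":1,"xyz":[0,0,-0.01],"dr":[0,0,-0.2]},{"grip":1,"xyz":[0,0,-0.03],"dr":[0,0,-0.2]},{"grip":1,"xyz":[0,0,-0.06],"dr":[0,0,-0.2]},{"grip":1,"xyz":[0,0,-0.1],"dr":[0,0,-0.2]},{"grip":1,"xyz":[0,0,-0.1],"dr":[0,0,-0.2]},{"grip":1,"xyz":[0,0,-0.1],"dr":[0,0,-0.2]}]'
python3 - <<'E'
from h import *
shot('wrist','w13');shot('scene','s13')
crop('w13',240,120,160,120,5,'c18');crop('s13',190,150,120,90,6.5,'c19')
go([0.4605,-0.4098,0.26],-0.98)
E
```

```text
time: 11.43
eef_pos: [0.4928, 0.1828, 0.2891]
tcp_rot: [0.999, -0.04, 0.001, 0.0]
contact_force: [-0.2, -0.7, -1.9]
opening: 0.247
at [0.4913 0.1826 0.2849] yaw -0.0793 -> xyz [0.0163, 0.593, 0.0256] dr [0.0033, 0.0038, 0.9007] rows>= 14.2 q6 0.24 t 11.53
```

View pics/c18.png

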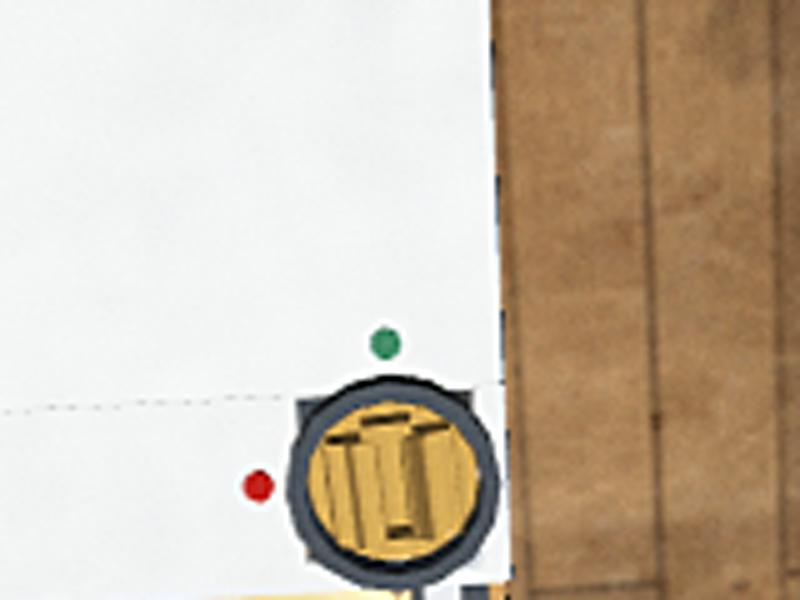

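View pics/c19.png

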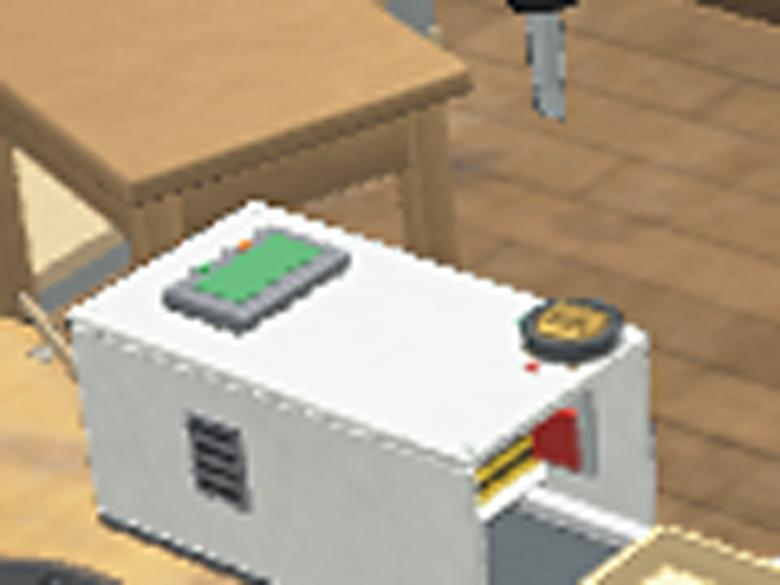

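```bash
python3 -m jog '[{"grip":1,"xyz":[0.016,0.593,0.015],"dr":[0,0,0.9]},{"grip":1,"xyz":[0.016,0.593,0.015],"dr":[0,0,0.9]},{"grip":1,"xyz":[0.016,0.593,0.015],"dr":[0,0,0.9]},{"grip":1,"xyz":[0.016,0.593,0.015],"dr":[0,0,0.9]},{"grip":1,"xyz":[0.016,0.593,0.015],"dr":[0,0,0.9]},{"grip":1,"xyz":[0.016,0.593,0.015],"dr":[0,0,0.9]},{"grip":1,"xyz":[0.016,0.593,0.015],"dr":[0,0,0.9]},{"grip":1,"xyz":[0.016,0.593,0.015],"dr":[0,0,0.9]},{"grip":1,"xyz":[0.016,0.593,0.015],"dr":[0,0,0.9]},{"grip":1,"xyz":[0.016,0.593,0.015],"dr":[0,0,0.9]},{"grip":1,"xyz":[0.016,0.593,0.015],"dr":[0,0,0.9]},{"grip":1,"xyz":[0.016,0.593,0.015],"dr":[0,0,0.9]}]'
python3 - <<'E'
from h import *
go([0.4605,-0.4098,0.20],-0.98)
E
```

```text
time: 12.53
eef_pos: [0.4654, -0.3171, 0.2706]
tcp_rot: [0.882, -0.47, -0.003, -0.001]
contact_force: [0.3, 0.8, -0.6]
opening: 0.245
at [ 0.4654 -0.3171  0.2706] yaw -0.9795 -> xyz [0.0747, 0.0556, 0.0702] dr [0.0014, 0.0068, 0.0005] rows>= 2.8 q6 0.2 t 12.53
```

```bash
python3 -m jog '[{"grip":1,"xyz":[0.072,0.054,0],"dr":[0,0,0]},{"grip":1,"xyz":[0.072,0.054,0],"dr":[0,0,0]},{"grip":1,"xyz":[0.072,0.054,0.03],"dr":[0,0,0]},{"grip":1,"xyz":[0.072,0.054,0.07],"dr":[0,0,0]},{"grip":1,"xyz":[0.072,0.054,0.1],"dr":[0,0,0]},{"grip":1,"xyz":[0.072,0.054,0.1],"dr":[0,0,0]},{"grip":1,"xyz":[0.072,0.054,0.1],"dr":[0,0,0]},{"grip":1,"xyz":[0.072,0.054,0.1],"dr":[0,0,0]},{"grip":1,"xyz":[0.072,0.054,0.1],"dr":[0,0,0]}]'
python3 - <<'E'
from h import *
shot('side','d14')
go([0.4605,-0.4098,0.0818],-0.98);shot('wrist','w14');go([0.4605,-0.4098,0.0818],-0.98)
crop('w14',260,160,120,100,6.5,'c18')
s=sts('w14');print(proj('wrist',[[.4605,-.4095,.054]],s))
E
```

```text
time: 13.28
eef_pos: [0.4638, -0.407, 0.1765]
tcp_rot: [0.883, -0.47, 0.002, 0.001]
contact_force: [-0.5, -0.4, -0.7]
opening: 0.247
at [ 0.4639 -0.4071  0.1768] yaw -0.9777 -> xyz [-0.0001, 0.0044, 0.095] dr [-0.0004, -0.0047, 0.0023] rows>= 2.3 q6 0.09 t 13.33
at [ 0.4638 -0.407   0.1767] yaw -0.9776 -> xyz [-0.0, 0.0043, 0.0949] dr [-0.0004, -0.0047, 0.0024] rows>= 2.3 q6 0.09 t 13.38
[[318.47464298 236.93049109]]
```

View pics/c18.png

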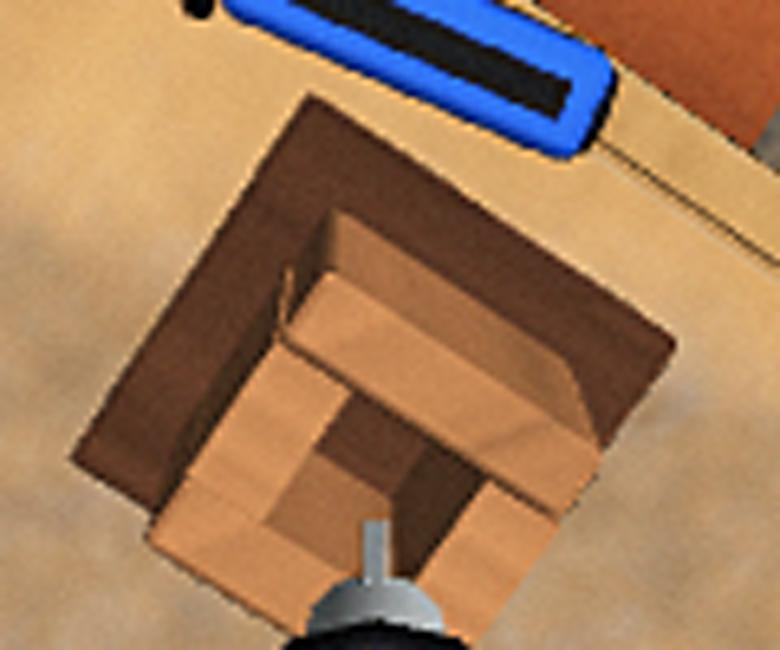

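```bash
python3 -m jog '[{"grip":1,"xyz":[0,0.004,0],"dr":[0,0,0]},{"grip":1,"xyz":[0,0.004,0],"dr":[0,0,0]},{"grip":1,"xyz":[0,0.004,0.015],"dr":[0,0,0]},{"grip":1,"xyz":[0,0.004,0.03],"dr":[0,0,0]},{"grip":1,"xyz":[0,0.004,0.03],"dr":[0,0,0]},{"grip":1,"xyz":[0,0.004,0.03],"dr":[0,0,0]}]'
python3 - <<'E'
from h import *
go([0.4605,-0.4098,0.0818],-0.98);shot('wrist','w15')
crop('w15',260,160,120,100,6.5,'c18')
E
```

```text
time: 13.88
eef_pos: [0.459, -0.408, 0.1431]
tcp_rot: [0.883, -0.47, -0.001, -0.0]
contact_force: [0.6, -0.2, -0.5]
opening: 0.25
at [ 0.459  -0.408   0.1431] yaw -0.9781 -> xyz [0.0025, -0.0003, 0.0613] dr [0.0002, 0.002, 0.0019] rows>= 1.5 q6 0.09 t 13.88
```

View pics/c18.png

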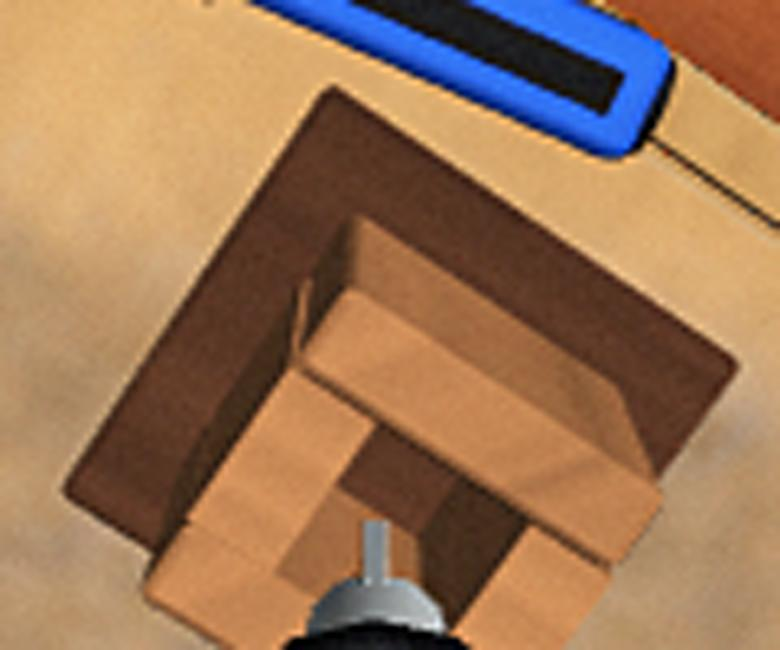

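```bash
python3 -m jog '[{"grip":1,"xyz":[0.0024,0,0],"dr":[0,0,0]},{"grip":1,"xyz":[0.0024,0,0],"dr":[0,0,0]},{"grip":1,"xyz":[0.0024,0,0.015],"dr":[0,0,0]},{"grip":1,"xyz":[0.0024,0,0.03],"dr":[0,0,0]},{"grip":1,"xyz":[0.0024,0,0.04],"dr":[0,0,0]},{"grip":1,"xyz":[0.0024,0,0.05],"dr":[0,0,0]},{"grip":1,"xyz":[0.0024,0,0.058],"dr":[0,0,0]},{"grip":1,"xyz":[0.0024,0,0.058],"dr":[0,0,0]},{"grip":1,"xyz":[0.0024,0,0.058],"dr":[0,0,0]}]'
python3 - <<'E'
from h import *
go([0.4605,-0.4098,0.0818],-0.98);shot('wrist','w16');shot('scene','s16');s=ctrl.get_state();print(s['contact_force'])
crop('w16',260,160,120,150,4,'c18');crop('s16',440,210,80,120,5,'c19')
a=cv2.imread('pics/c18.png');b=cv2.imread('pics/c19.png');cv2.imwrite('pics/c1819.png',np.hstack([a,b[:600]][:2]) if a.shape[0]==b.shape[0] else b)
E
```

```text
time: 14.68
eef_pos: [0.4607, -0.4103, 0.0854]
tcp_rot: [0.883, -0.47, -0.0, -0.0]
contact_force: [0.6, -0.2, -0.6]
opening: 0.248
at [ 0.4607 -0.4103  0.0854] yaw -0.9781 -> xyz [-0.0005, -0.0001, 0.0036] dr [0.0, 0.0008, 0.0019] rows>= 0.1 q6 0.09 t 14.68
[-0.26836103  0.14240467 -0.16446864]
```

View pics/c1819.png

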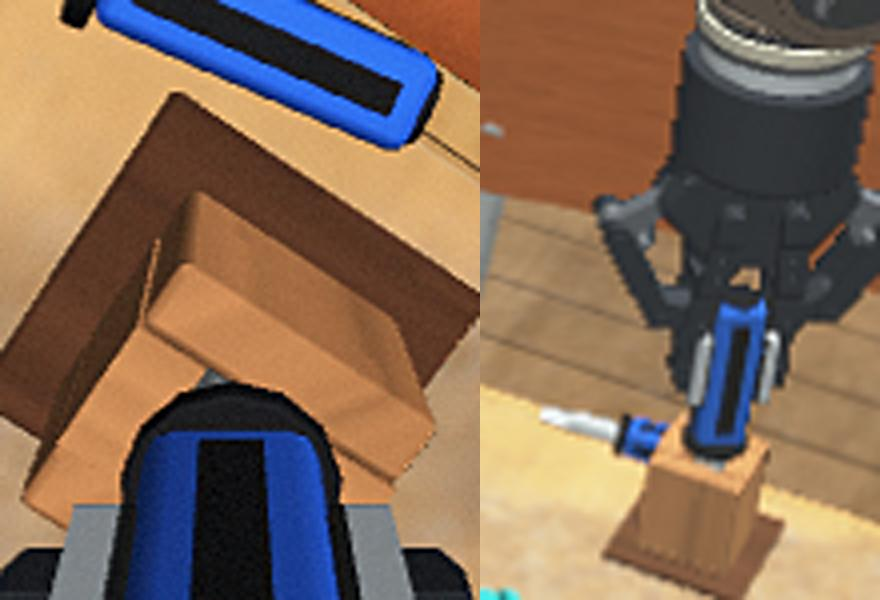

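In the hole, a few mm above seated. Lower 3.5 mm, release, and rise.

```bash
python3 -m jog '[{"grip":1,"xyz":[0,0,0.002],"dr":[0,0,0]},{"grip":1,"xyz":[0,0,0.0035],"dr":[0,0,0]},{"grip":1,"xyz":[0,0,0.0035],"dr":[0,0,0]},{"grip":1,"xyz":[0,0,0.0035],"dr":[0,0,0]},{"grip":0.6,"xyz":[0,0,0.0035],"dr":[0,0,0]},{"grip":0,"xyz":[0,0,0.0035],"dr":[0,0,0]},{"grip":0,"xyz":[0,0,0.0035],"dr":[0,0,0]},{"grip":0,"xyz":[0,0,0.0035],"dr":[0,0,0]},{"grip":0,"xyz":[0,0,0.0035],"dr":[0,0,0]},{"grip":0,"xyz":[0,0,0.0035],"dr":[0,0,0]},{"grip":0,"xyz":[0,0,0.0035],"dr":[0,0,0]}]'
python3 - <<'E'
from h import *
shot('wrist','w17');shot('scene','s17');shot('side','d17');go()
crop('w17',260,160,120,250,2.4,'c18');crop('s17',440,210,80,120,5,'c19')
a=cv2.imread('pics/c18.png');b=cv2.imread('pics/c19.png');cv2.imwrite('pics/c1819.png',np.hstack([a,b]))
E
```

```text
time: 15.7
eef_pos: [0.4608, -0.4104, 0.0822]
tcp_rot: [0.883, -0.47, 0.0, 0.0]
contact_force: [0.1, -0.2, -0.4]
opening: 1.001
at [ 0.4608 -0.4104  0.0822] yaw -0.978 -> xyz [0.0, 0.0, 0.0] dr [-0.0, 0.0, -0.0] rows>= 0.0 q6 0.09 t 15.85
```

View pics/c1819.png

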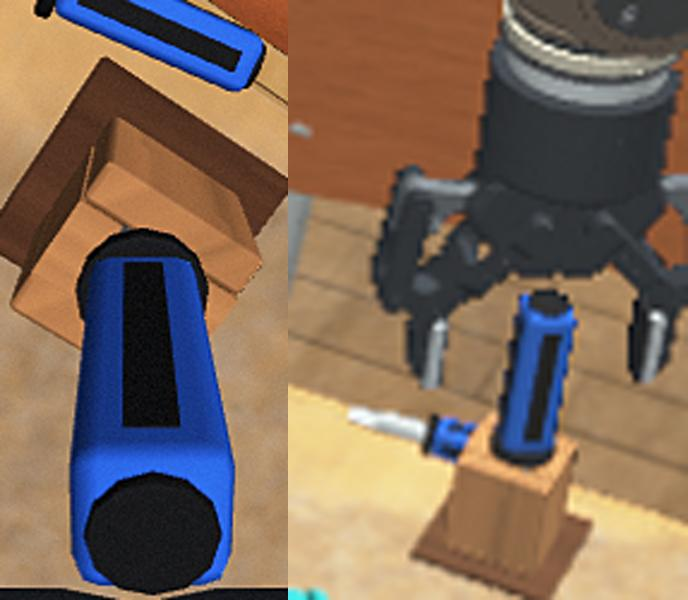

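```bash
python3 -m jog '[{"grip":0,"xyz":[0,0,-0.03],"dr":[0,0,0]},{"grip":0,"xyz":[0,0,-0.06],"dr":[0,0,0]},{"grip":0,"xyz":[0,0,-0.1],"dr":[0,0,0]},{"grip":0,"xyz":[0,0,-0.14],"dr":[0,0,0]},{"grip":0,"xyz":[0,0,-0.18],"dr":[0,0,0]},{"grip":0,"xyz":[0,0,-0.18],"dr":[0,0,0]},{"grip":0,"xyz":[0,0,-0.18],"dr":[0,0,0]}]'
python3 - <<'E'
from h import *
shot('wrist','w18')
s=sts('w4');print(atz('wrist',[[167,153],[160,157]],.058,s))
go([0.41,-0.245,0.25],-0.03)
E
```

```text
time: 16.43
eef_pos: [0.462, -0.4118, 0.2668]
tcp_rot: [0.883, -0.47, 0.004, 0.002]
contact_force: [-0.4, -0.2, -1.2]
opening: 0.997
[[ 0.42014084 -0.24892371  0.058     ]
 [ 0.4124925  -0.24470314  0.058     ]]
at [ 0.461  -0.4107  0.2634] yaw -0.978 -> xyz [-0.166, -0.0502, 0.013] dr [0.001, -0.0023, -0.948] rows>= 7.6 q6 0.09 t 16.48
```

View pics/w18.png

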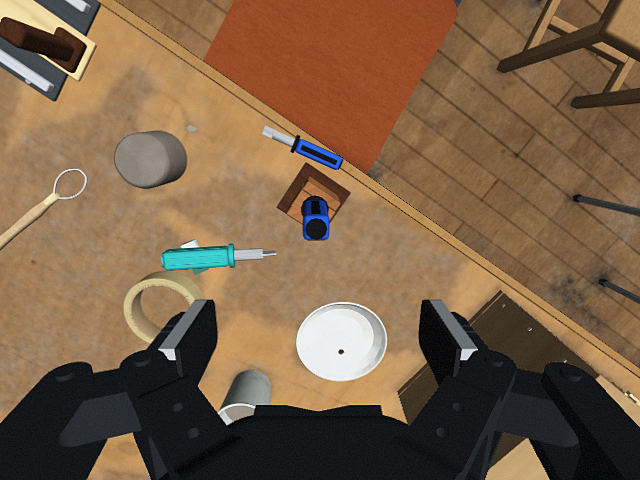

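```bash
python3 -m jog '[{"grip":0,"xyz":[-0.166,-0.05,0.013],"dr":[0,0,-0.948]},{"grip":0,"xyz":[-0.166,-0.05,0.013],"dr":[0,0,-0.948]},{"grip":0,"xyz":[-0.166,-0.05,0.013],"dr":[0,0,-0.948]},{"grip":0,"xyz":[-0.166,-0.05,0.013],"dr":[0,0,-0.948]},{"grip":0,"xyz":[-0.166,-0.05,0.013],"dr":[0,0,-0.948]},{"grip":0,"xyz":[-0.166,-0.05,0.013],"dr":[0,0,-0.948]},{"grip":0,"xyz":[-0.166,-0.05,0.013],"dr":[0,0,-0.948]},{"grip":0,"xyz":[-0.166,-0.05,0.013],"dr":[0,0,-0.948]},{"grip":0,"xyz":[-0.166,-0.05,0.013],"dr":[0,0,-0.948]},{"grip":0,"xyz":[-0.166,-0.05,0.013],"dr":[0,0,-0.948]},{"grip":0,"xyz":[-0.166,-0.05,0.013],"dr":[0,0,-0.948]}]'
python3 - <<'E'
from h import *
shot('wrist','w19');go()
E
```

```text
time: 17.4
eef_pos: [0.4091, -0.2444, 0.2478]
tcp_rot: [1.0, -0.016, -0.001, -0.001]
contact_force: [-0.7, -0.4, 0.3]
opening: 0.994
at [ 0.4092 -0.2446  0.2481] yaw -0.0315 -> xyz [0.0, 0.0, 0.0] dr [-0.0013, 0.0014, -0.0] rows>= 0.0 q6 -0.72 t 17.45
```

View pics/w19.png

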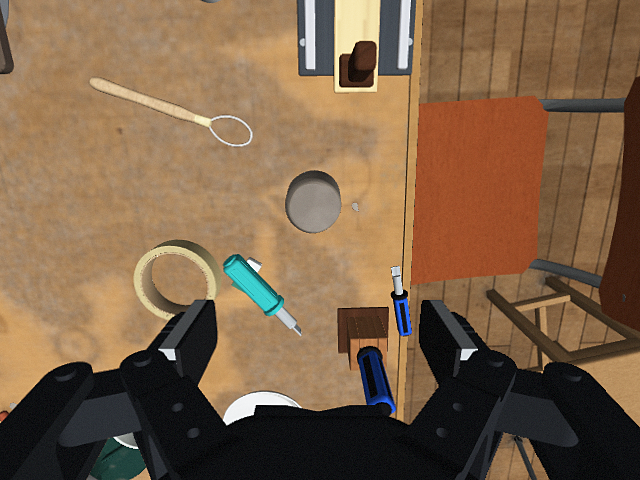

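```bash
python3 - <<'E'
from h import *
crop('w19',270,155,90,90,8,'c18')
E
```

```text
(no output)
```

View pics/c18.png

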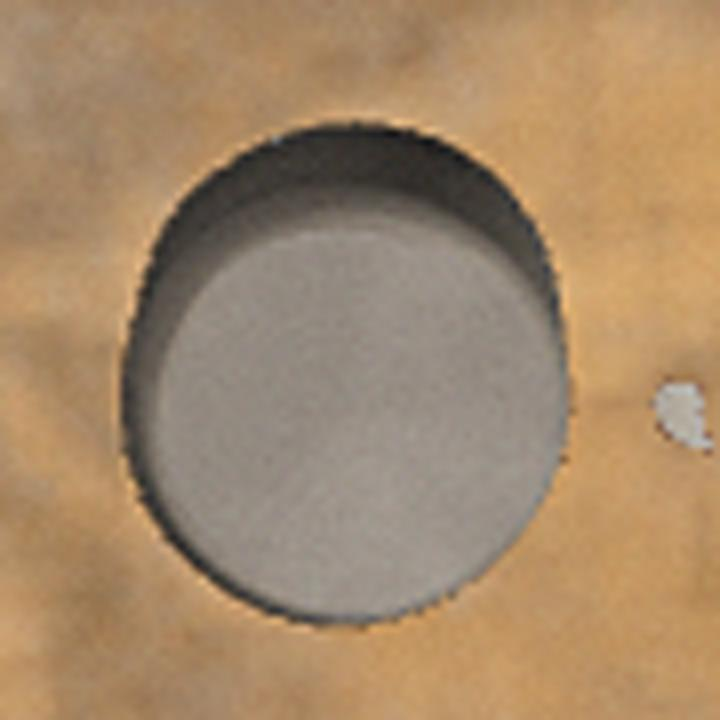

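```bash
python3 - <<'E'
from h import *
s=sts('w19')
im=cv2.imread('pics/w19.png')
def model(px,py):
    a=np.linspace(0,2*np.pi,72,endpoint=False)
    P=[]
    for r,z in ((.0295,0),(.0295,.05),(.0295,.045),(.0265,.056)):
        P.append(np.c_[px+r*np.cos(a),py+r*np.sin(a),np.full(72,z)])
    h=cv2.convexHull(proj('wrist',np.vstack(P),s).astype(np.float32)).reshape(-1,2); return h
obs=(np.array([122,570,122,628])/8+np.array([270,270,155,155]))
f=lambda p:[model(*p)[:,0].min()-obs[0],model(*p)[:,0].max()-obs[1],model(*p)[:,1].min()-obs[2],model(*p)[:,1].max()-obs[3]]
r=least_squares(f,[.41,-.245],diff_step=1e-3);print(r.x,np.round(r.fun,2))
for c in ('scene','side'): print(c,proj(c,[[*r.x,.058]]))
go([*r.x,.028],-0.03)
E
```

```text
[ 0.40397694 -0.23629928] [-1.67  1.67 -0.05  0.14]
scene [[403.62235524 285.47408631]]
side [[361.97108727 298.10422801]]
at [ 0.4092 -0.2446  0.2481] yaw -0.0315 -> xyz [-0.0052, -0.0078, 0.2202] dr [-0.0013, 0.0014, -0.0015] rows>= 5.3 q6 -0.72 t 17.45
```

```bash
python3 -m jog '[{"grip":0,"xyz":[-0.005,-0.008,0.04],"dr":[0,0,0]},{"grip":0,"xyz":[-0.005,-0.008,0.08],"dr":[0,0,0]},{"grip":0,"xyz":[-0.005,-0.008,0.11],"dr":[0,0,0]},{"grip":0,"xyz":[-0.005,-0.008,0.14],"dr":[0,0,0]},{"grip":0,"xyz":[-0.005,-0.008,0.14],"dr":[0,0,0]},{"grip":0,"xyz":[-0.005,-0.008,0.14],"dr":[0,0,0]}]'
python3 - <<'E'
from h import *
shot('wrist','w20')
go([.404,-.2363,.028],-0.03)
E
```

```text
time: 17.95
eef_pos: [0.4037, -0.2358, 0.1077]
tcp_rot: [1.0, -0.015, -0.002, -0.002]
contact_force: [0.0, -0.4, 0.6]
opening: 0.998
at [ 0.4051 -0.237   0.1099] yaw -0.0306 -> xyz [-0.0011, -0.0007, 0.0819] dr [0.0001, -0.0001, -0.0006] rows>= 2.0 q6 -0.72 t 18.0
```

View pics/w20.png

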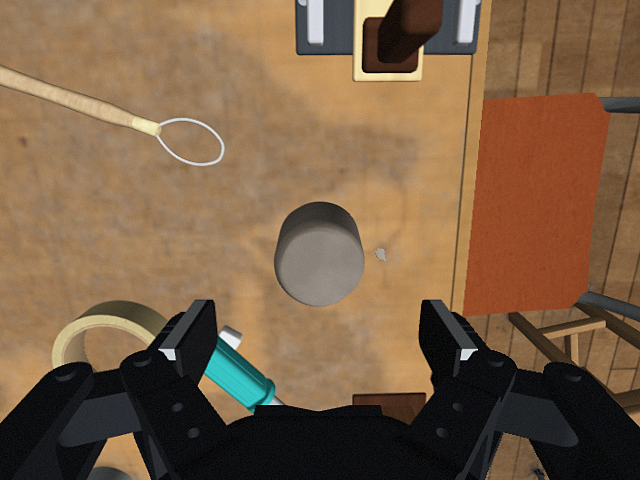

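```bash
python3 - <<'E'
from h import *
s=sts('w20')
print(atz('wrist',[[222,340],[245,360],[205,350],[160,345],[232,335]],.012,s).round(3))
E
```

```text
[[ 0.325 -0.313  0.012]
 [ 0.341 -0.332  0.012]
 [ 0.31  -0.322  0.012]
 [ 0.275 -0.317  0.012]
 [ 0.333 -0.309  0.012]]
```

Clear of the fingers (y −0.237±0.02). Descend and grip.

```bash
python3 -m jog '[{"grip":0,"xyz":[0,0,0.02],"dr":[0,0,0]},{"grip":0,"xyz":[0,0,0.04],"dr":[0,0,0]},{"grip":0,"xyz":[0,0,0.06],"dr":[0,0,0]},{"grip":0,"xyz":[0,0,0.081],"dr":[0,0,0]},{"grip":0,"xyz":[0,0,0.081],"dr":[0,0,0]},{"grip":0.2,"xyz":[0,0,0.081],"dr":[0,0,0]},{"grip":0.5,"xyz":[0,0,0.081],"dr":[0,0,0]},{"grip":0.5,"xyz":[0,0,0.081],"dr":[0,0,0]},{"grip":0.5,"xyz":[0,0,0.081],"dr":[0,0,0]},{"grip":0.5,"xyz":[0,0,0.081],"dr":[0,0,0]}]' 30
python3 - <<'E'
from h import *
shot('wrist','w21');shot('side','d21');go()
E
```

```text
time: 18.83
eef_pos: [0.4064, -0.2382, 0.031]
tcp_rot: [1.0, -0.015, 0.002, 0.002]
contact_force: [-1.6, 1.1, 7.6]
opening: 0.67
at [ 0.4064 -0.2382  0.031 ] yaw -0.0298 -> xyz [0.0, 0.0, 0.0] dr [0.0033, -0.0032, -0.0] rows>= 0.0 q6 -0.72 t 18.93
```

View pics/w21.png

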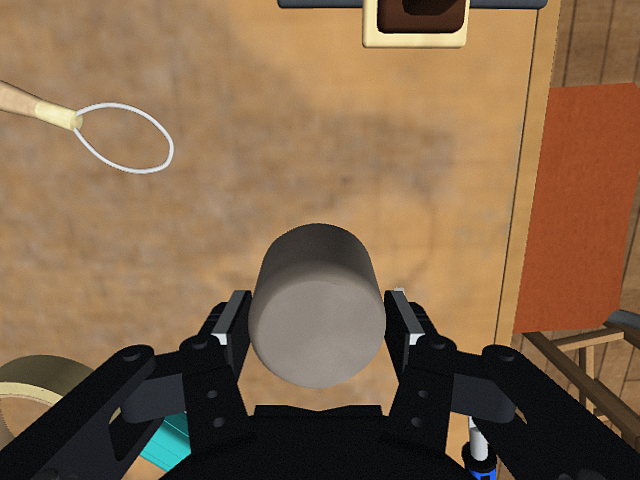

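```bash
python3 -m jog '[{"grip":0.5,"xyz":[0,0,-0.02],"dr":[0,0,0]},{"grip":0.5,"xyz":[0,0,-0.04],"dr":[0,0,0]},{"grip":0.5,"xyz":[0,0,-0.07],"dr":[0,0,0]},{"grip":0.5,"xyz":[0,0,-0.1],"dr":[0,0,0]},{"grip":0.5,"xyz":[0,0,-0.12],"dr":[0,0,0]},{"grip":0.5,"xyz":[0,0,-0.12],"dr":[0,0,0]}]'
python3 - <<'E'
from h import *
shot('wrist','w22');shot('scene','s22')
s=sts('w5')
C=[((292.7,142.7),(-.039,.038,.032)),((354,126),(.039,.038,.032)),((366.7,185.7),(.039,-.038,.032)),((310,201),(-.039,-.038,.032))]
P,r=fitpose([('wrist',s,*c) for c in C],[.45,.1,1.545]);print('paddle',P.round(4),r.round(1).tolist())
M=np.array([.4586,.2186]);a=1.545
print('in meter',np.array([[np.cos(a),np.sin(a)],[-np.sin(a),np.cos(a)]])@(P[:2]-M))
go([P[0],P[1],.15],-0.026)
crop('s22',340,150,130,130,5,'c18')
E
```

```text
time: 19.43
eef_pos: [0.4077, -0.2391, 0.1545]
tcp_rot: [1.0, -0.015, 0.005, 0.004]
contact_force: [1.4, -1.2, -1.6]
opening: 0.677
paddle [0.4552 0.106  1.5433] [[-0.5, -0.2], [0.4, -0.9], [1.7, 0.3], [-1.2, 0.9]]
in meter [-0.11261599  0.00045177]
at [ 0.4052 -0.237   0.1492] yaw -0.03 -> xyz [0.0397, -0.3444, -0.0013] dr [0.0019, -0.0023, -0.004] rows>= 8.3 q6 -0.72 t 19.53
```

View pics/w22.png

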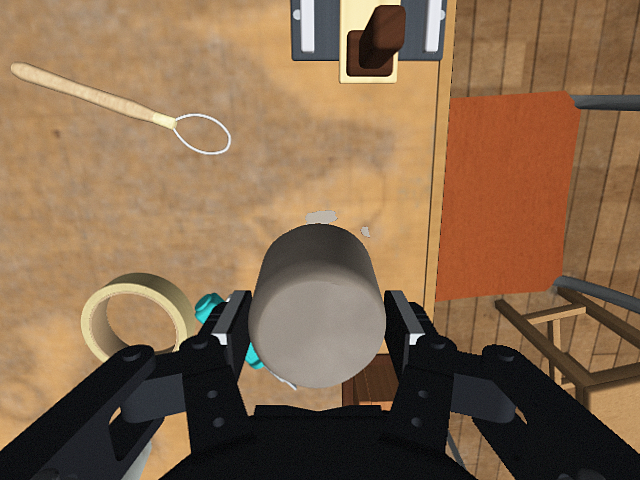

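View pics/c18.png

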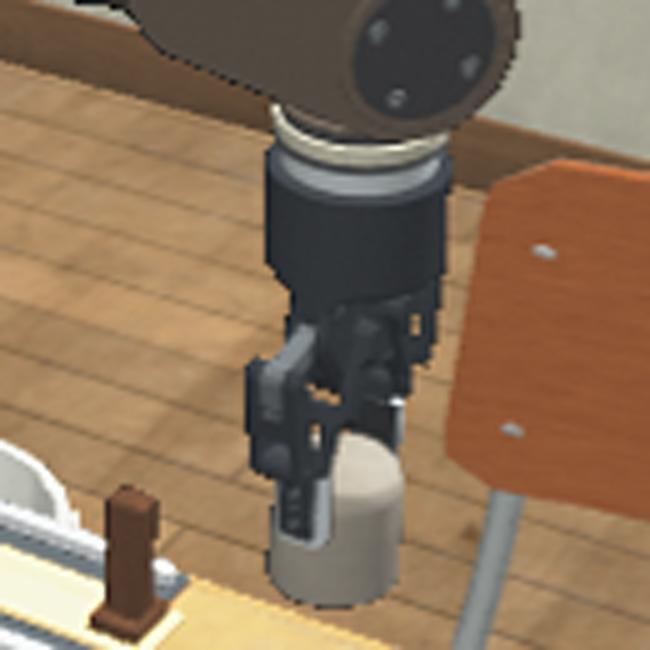

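```bash
python3 - <<'E'
from h import *
s=sts('w22')
R=Rn.from_quat(s['tcp_rot']).as_matrix()
def model(px,py,zt):
    a=np.linspace(0,2*np.pi,72,endpoint=False)
    P=[np.c_[px+r*np.cos(a),py+r*np.sin(a),np.full(72,zt+d)] for r,d in ((.0295,.058),(.0295,.006),(.0265,.002))]
    return proj('wrist',np.vstack(P)@R.T+s['eef_pos'],s)
obs=(249,386,224,387)
for zt in (-.027,-.030,-.033):
    f=lambda p:[model(*p,zt)[:,0].min()-obs[0],model(*p,zt)[:,0].max()-obs[1],model(*p,zt)[:,1].min()-obs[2],model(*p,zt)[:,1].max()-obs[3]]
    r=least_squares(f,[0,0.],diff_step=1e-3,x_scale=.01);print(zt,r.x,np.round(r.fun,2))
f=lambda p:[model(*p)[:,0].min()-obs[0],model(*p)[:,0].max()-obs[1],model(*p)[:,1].min()-obs[2],model(*p)[:,1].max()-obs[3]]
r=least_squares(f,[0,0.,-.03],diff_step=1e-3,x_scale=.01);print(r.x,np.round(r.fun,2))
E
```

```text
-0.027 [-0.00067349 -0.00187524] [-6.06  6.06 -1.37  2.26]
-0.03 [-0.00067282 -0.00349579] [-7.92  7.92 -3.05  4.16]
-0.033 [-0.00067215 -0.00511679] [-9.88  9.89 -4.79  6.15]
[-0.00067504  0.00191683 -0.01997551] [-2.03  2.03  2.32 -1.86]
```

```bash
python3 - <<'E'
from h import *
s=sts('w22')
R=Rn.from_quat(s['tcp_rot']).as_matrix()
def model(px,py,zt,rt):
    a=np.linspace(0,2*np.pi,72,endpoint=False)
    P=[np.c_[px+r*np.cos(a),py+r*np.sin(a),np.full(72,zt+d)] for r,d in ((.0295,.058),(rt,.005),(rt-.003,.001))]
    return proj('wrist',np.vstack(P)@R.T+s['eef_pos'],s)
obs=(249,386,224,387)
for zt in (-.025,-.028,-.031):
    f=lambda p:[model(p[0]/100,p[1]/100,zt,p[2]/100)[:,0].min()-obs[0],model(p[0]/100,p[1]/100,zt,p[2]/100)[:,0].max()-obs[1],model(p[0]/100,p[1]/100,zt,p[2]/100)[:,1].min()-obs[2],model(p[0]/100,p[1]/100,zt,p[2]/100)[:,1].max()-obs[3]]
    r=least_squares(f,[0,0.,2.8]);print(zt,r.x/100,np.round(r.fun,2))
E
```

```text
-0.025 [-0.00067387 -0.00035083  0.0274642 ] [-0.19  0.19  0.54 -0.47]
-0.028 [-0.00067327 -0.00165053  0.02668469] [ 0.16 -0.16 -0.47  0.41]
-0.031 [-0.00067268 -0.00295625  0.02590614] [ 0.53 -0.53 -1.53  1.32]
```

```bash
python3 -m jog '[{"grip":0.5,"xyz":[0.02,-0.15,-0.01],"dr":[0,0,0]},{"grip":0.5,"xyz":[0.04,-0.343,-0.01],"dr":[0,0,0]},{"grip":0.5,"xyz":[0.04,-0.343,-0.01],"dr":[0,0,0]},{"grip":0.5,"xyz":[0.04,-0.343,-0.01],"dr":[0,0,0]},{"grip":0.5,"xyz":[0.04,-0.343,-0.01],"dr":[0,0,0]},{"grip":0.5,"xyz":[0.04,-0.343,-0.01],"dr":[0,0,0]},{"grip":0.5,"xyz":[0.04,-0.343,-0.01],"dr":[0,0,0]},{"grip":0.5,"xyz":[0.04,-0.343,-0.01],"dr":[0,0,0]},{"grip":0.5,"xyz":[0.04,-0.343,-0.01],"dr":[0,0,0]},{"grip":0.5,"xyz":[0.04,-0.343,-0.01],"dr":[0,0,0]},{"grip":0.5,"xyz":[0.04,-0.343,-0.01],"dr":[0,0,0]}]'
python3 - <<'E'
from h import *
go([.4552,.1045,.042],-0.027)
shot('wrist','w23');shot('scene','s23');shot('side','d23')
go([.4552,.1045,.042],-0.027)
crop('s23',220,150,130,110,6,'c18')
E
```

```text
time: 20.45
eef_pos: [0.4536, 0.1055, 0.156]
tcp_rot: [1.0, -0.014, -0.002, 0.0]
contact_force: [0.2, -0.4, -1.6]
opening: 0.68
at [0.4536 0.1055 0.156 ] yaw -0.0277 -> xyz [0.0021, 0.0009, 0.114] dr [0.0006, 0.0041, -0.0007] rows>= 2.7 q6 0.04 t 20.45
at [0.4544 0.1039 0.1571] yaw -0.0316 -> xyz [0.0011, -0.0006, 0.1151] dr [0.0004, 0.0021, -0.0046] rows>= 2.8 q6 0.04 t 20.6
```

View pics/w23.png

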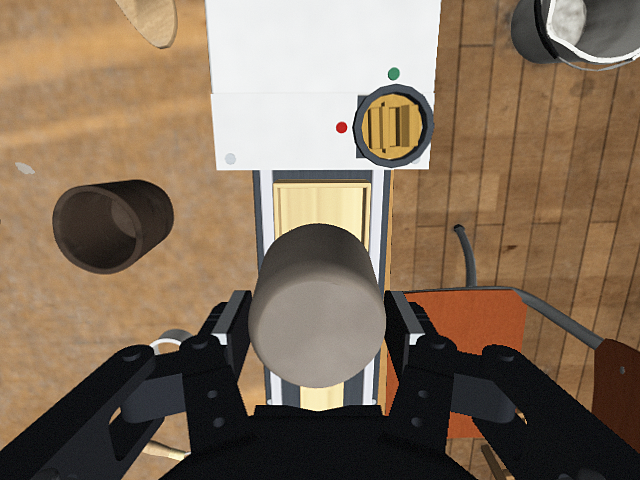

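View pics/c18.png

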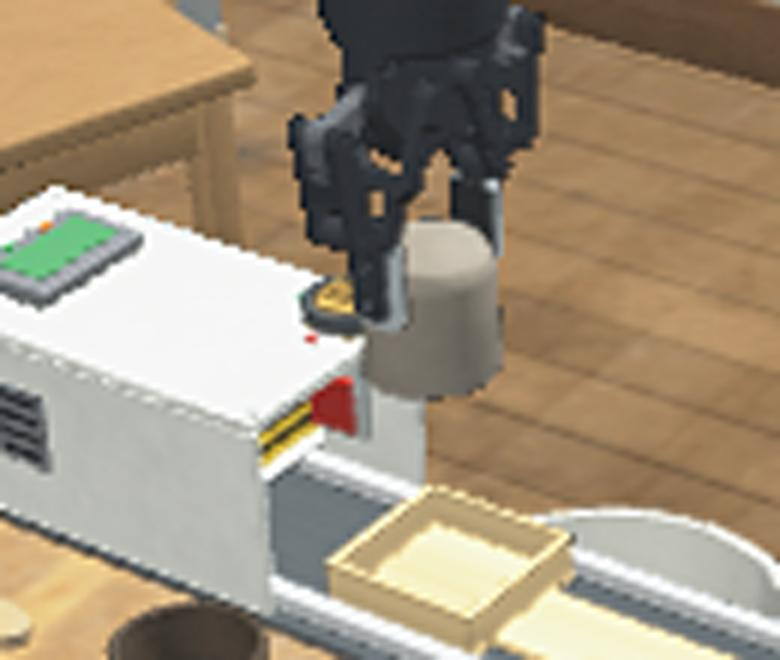

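```bash
python3 - <<'E'
from h import *
s=sts('w23')
crop('w23',240,150,160,120,5,'c18')
p=atz('wrist',[[273,183],[371,183]],.032,s);print(p.round(4),p.mean(0), np.linalg.norm(p[0]-p[1]))
R=Rn.from_quat(s['tcp_rot']).as_matrix()
m=p.mean(0)-.039*np.array([np.cos(1.545),np.sin(1.545),0]);print('cradle ctr',m,'tool',R.T@(m-s['eef_pos']))
E
```

```text
[[0.4194 0.1457 0.032 ]
 [0.4943 0.1437 0.032 ]] [0.4568581  0.14472712 0.032     ] 0.07495127536920146
cradle ctr [0.45585215 0.1057401  0.032     ] tool [ 0.00278516 -0.00035495  0.12402972]
```

View pics/c18.png

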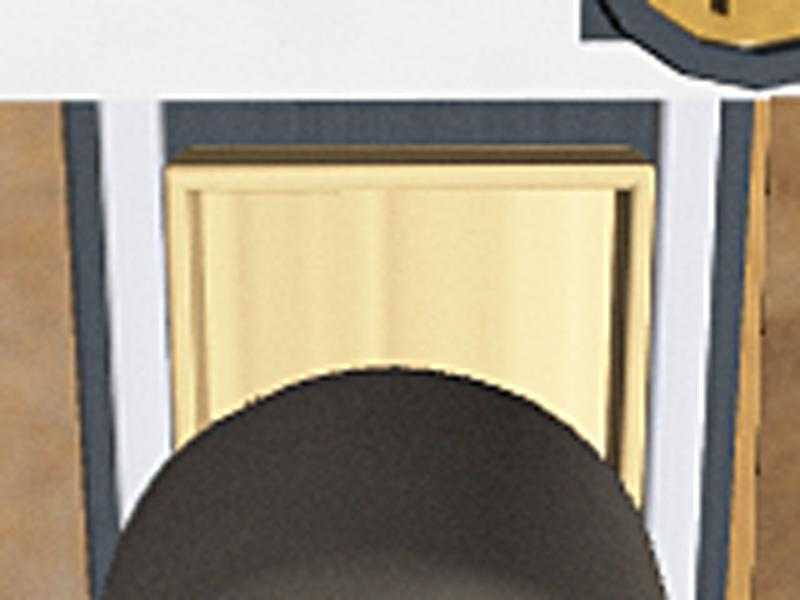

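```bash
python3 -m jog '[{"grip":0.5,"xyz":[0.0018,-0.001,0.0],"dr":[0,0,0]},{"grip":0.5,"xyz":[0.0018,-0.001,0.03],"dr":[0,0,0]},{"grip":0.5,"xyz":[0.0018,-0.001,0.06],"dr":[0,0,0]},{"grip":0.5,"xyz":[0.0018,-0.001,0.083],"dr":[0,0,0]},{"grip":0.5,"xyz":[0.0018,-0.001,0.083],"dr":[0,0,0]},{"grip":0.5,"xyz":[0.0018,-0.001,0.083],"dr":[0,0,0]},{"grip":0.5,"xyz":[0.0018,-0.001,0.083],"dr":[0,0,0]}]'
python3 - <<'E'
from h import *
go([.4562,.1047,.0415],-0.027)
shot('wrist','w24');shot('scene','s24');shot('side','d24')
go([.4562,.1047,.0415],-0.027)
crop('s24',250,170,100,100,6,'c18');crop('d24',270,180,80,80,7.5,'c19')
cv2.imwrite('pics/c1819.png',cv2.resize(np.hstack([cv2.imread('pics/c18.png'),cv2.imread('pics/c19.png')]),None,fx=.66,fy=.66))
s=sts('w24');p=atz('wrist',[[273,183],[371,183]],.032,s)
crop('w24',220,150,200,120,4,'c20')
E
```

```text
time: 21.18
eef_pos: [0.4581, 0.1054, 0.0766]
tcp_rot: [1.0, -0.016, 0.001, -0.0]
contact_force: [0.5, -1.6, -1.6]
opening: 0.677
at [0.4581 0.1054 0.0766] yaw -0.0311 -> xyz [-0.002, 0.0008, 0.0351] dr [-0.0001, -0.0023, -0.0041] rows>= 0.8 q6 0.04 t 21.18
at [0.4585 0.1058 0.0773] yaw -0.0304 -> xyz [-0.0024, 0.0012, 0.0357] dr [-0.0002, -0.0041, -0.0034] rows>= 0.9 q6 0.04 t 21.33
```

View pics/c1819.png

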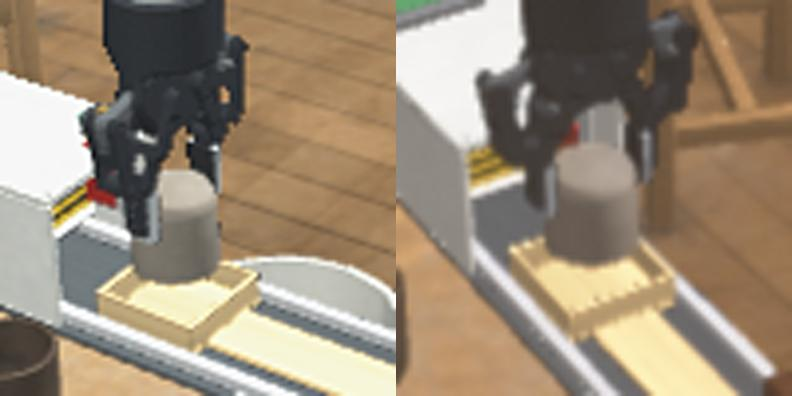

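View pics/c20.png

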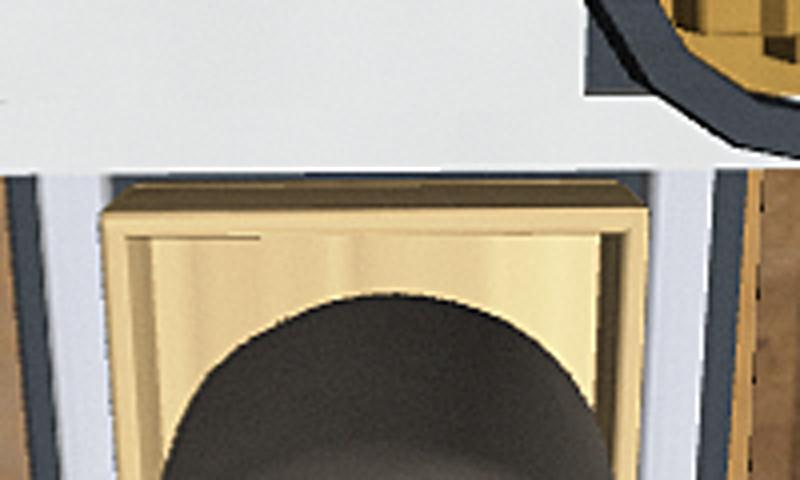

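```bash
python3 - <<'E'
from h import *
s=sts('w24');print(s['eef_pos'])
p=atz('wrist',[[246.25,202],[382.5,202]],.032,s);m=p.mean(0)-.039*np.array([np.cos(1.545),np.sin(1.545),0]);print('cradle',m, np.linalg.norm(p[0]-p[1]))
q=atz('wrist',[[318.5,150+293/4]],s['eef_pos'][2]-.0295,s)[0];print('pot far rim',q,'-> ctr y',q[1]-.0295)
shot('wrist','w25');go()
E
```

```text
[0.45812756 0.10542286 0.07658788]
cradle [0.45607417 0.1060664  0.032     ] 0.07431782102088048
pot far rim [0.45899424 0.1368369  0.04708788] -> ctr y 0.1073368984489709
at [0.4583 0.1059 0.077 ] yaw -0.0302 -> xyz [0.0, 0.0, 0.0] dr [-0.0002, -0.0036, 0.0] rows>= 0.0 q6 0.04 t 21.38
```

```bash
python3 -m jog '[{"grip":0.5,"xyz":[-0.002,0.0013,0],"dr":[0,0,0]},{"grip":0.5,"xyz":[-0.002,0.0013,0],"dr":[0,0,0]},{"grip":0.5,"xyz":[-0.002,0.0013,0],"dr":[0,0,0]},{"grip":0.5,"xyz":[-0.002,0.0013,0.012],"dr":[0,0,0]},{"grip":0.5,"xyz":[-0.002,0.0013,0.022],"dr":[0,0,0]},{"grip":0.5,"xyz":[-0.002,0.0013,0.03],"dr":[0,0,0]},{"grip":0.5,"xyz":[-0.002,0.0013,0.034],"dr":[0,0,0]},{"grip":0.5,"xyz":[-0.002,0.0013,0.034],"dr":[0,0,0]},{"grip":0.5,"xyz":[-0.002,0.0013,0.034],"dr":[0,0,0]}]'
python3 - <<'E'
from h import *
go()
shot('wrist','w26');shot('scene','s26');shot('side','d26')
go()
crop('s26',250,170,100,100,6,'c18');crop('d26',270,180,80,80,7.5,'c19')
cv2.imwrite('pics/c1819.png',cv2.resize(np.hstack([cv2.imread('pics/c18.png'),cv2.imread('pics/c19.png')]),None,fx=.66,fy=.66))
crop('w26',220,150,200,120,4,'c20');print(ctrl.get_state()['contact_force'])
E
```

```text
time: 22.13
eef_pos: [0.4542, 0.1047, 0.0427]
tcp_rot: [1.0, -0.015, -0.002, 0.0]
contact_force: [-8.2, -1.3, 14.0]
opening: 0.676
at [0.4542 0.1047 0.0427] yaw -0.0303 -> xyz [0.0, 0.0, 0.0] dr [0.0003, 0.0049, 0.0] rows>= 0.0 q6 0.04 t 22.13
at [0.4542 0.1047 0.0427] yaw -0.0302 -> xyz [0.0, 0.0, 0.0] dr [0.0003, 0.0047, 0.0] rows>= 0.0 q6 0.04 t 22.28
[-6.57402775 -0.62604932 14.5791362 ]
```

View pics/c1819.png

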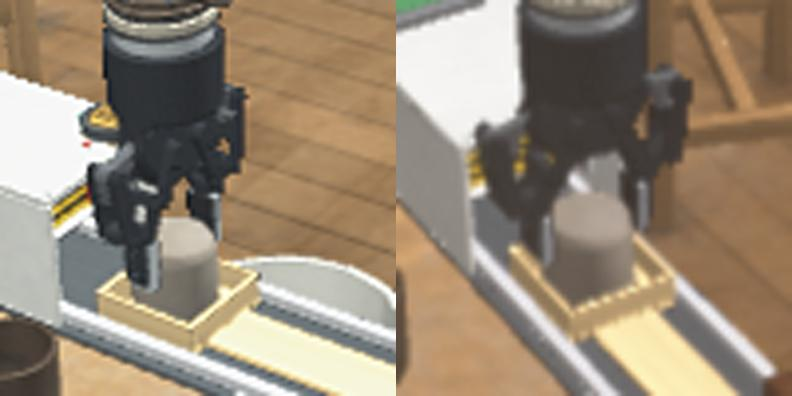

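View pics/c20.png

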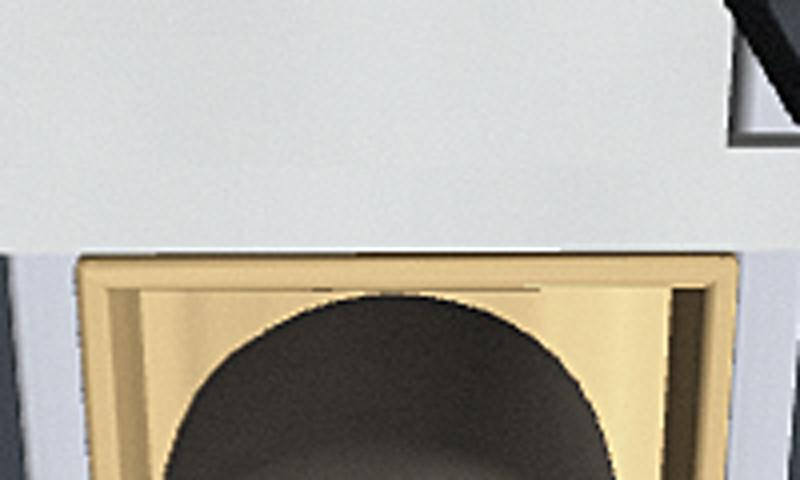

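```bash
python3 -m jog '[{"grip":0.5,"xyz":[0.001,0,-0.002],"dr":[0,0,0]},{"grip":0.5,"xyz":[0.002,0,-0.002],"dr":[0,0,0]},{"grip":0.5,"xyz":[0.002,0,-0.001],"dr":[0,0,0]},{"grip":0.5,"xyz":[0.002,0,-0.001],"dr":[0,0,0]}]'
python3 - <<'E'
from h import *
shot('wrist','w27');go();print(ctrl.get_state()['contact_force'])
crop('w27',220,150,200,120,4,'c20')
E
```

```text
time: 22.62
eef_pos: [0.4574, 0.1048, 0.0429]
tcp_rot: [1.0, -0.015, -0.0, -0.0]
contact_force: [-1.8, 0.3, 6.4]
opening: 0.677
at [0.4574 0.1048 0.0429] yaw -0.0301 -> xyz [0.0, 0.0, 0.0] dr [-0.0004, 0.0, -0.0] rows>= 0.0 q6 0.04 t 22.67
[-1.76993827  0.80414822  5.48347931]
```

View pics/c20.png

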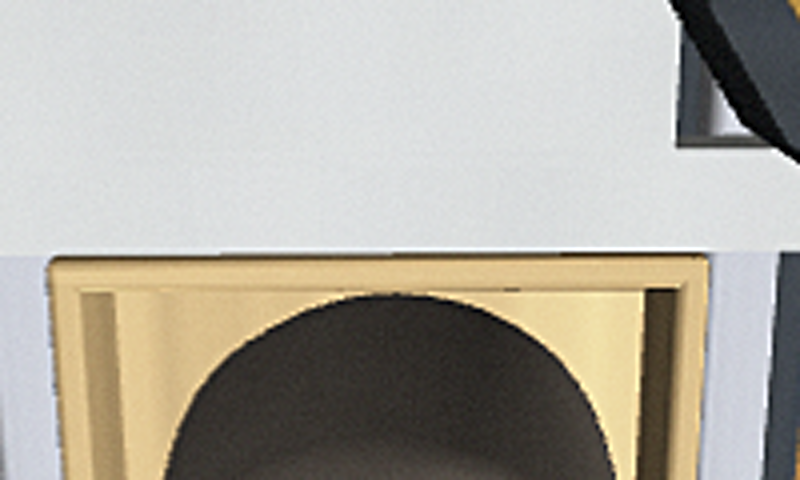

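```bash
python3 - <<'E'
from h import *
s=sts('w27')
q=atz('wrist',[[318.5,150+294/4]],.0125,s)[0];print('rim far y',q[1],'ctr',q[1]-.0295)
p=atz('wrist',[[220+50/4,150+262/4],[220+707/4,150+262/4]],.032,s);print(p.round(4),p.mean(0)-[0.001,.039,0],np.linalg.norm(p[0]-p[1]))
E
```

```text
rim far y 0.13590491230121982 ctr 0.10640491230121982
[[0.4195 0.1457 0.032 ]
 [0.4937 0.1435 0.032 ]] [0.45558942 0.10560989 0.032     ] 0.07429587803550046
```

Centered within ~1.5 mm. Release and rise.

```bash
python3 -m jog '[{"grip":0.3,"xyz":[0,0,0],"dr":[0,0,0]},{"grip":0,"xyz":[0,0,0],"dr":[0,0,0]},{"grip":0,"xyz":[0,0,0],"dr":[0,0,0]},{"grip":0,"xyz":[0,0,0],"dr":[0,0,0]},{"grip":0,"xyz":[0,0,0],"dr":[0,0,0]},{"grip":0,"xyz":[0,0,-0.02],"dr":[0,0,0]},{"grip":0,"xyz":[0,0,-0.05],"dr":[0,0,0]},{"grip":0,"xyz":[0,0,-0.08],"dr":[0,0,0]},{"grip":0,"xyz":[0,0,-0.12],"dr":[0,0,0]},{"grip":0,"xyz":[0,0,-0.16],"dr":[0,0,0]},{"grip":0,"xyz":[0,0,-0.16],"dr":[0,0,0]}]'
python3 - <<'E'
from h import *
shot('wrist','w28');shot('scene','s28');shot('side','d28');go()
crop('s28',250,170,100,100,6,'c18');crop('d28',270,180,80,80,7.5,'c19')
cv2.imwrite('pics/c1819.png',cv2.resize(np.hstack([cv2.imread('pics/c18.png'),cv2.imread('pics/c19.png')]),None,fx=.66,fy=.66))
E
```

```text
time: 23.58
eef_pos: [0.4617, 0.1048, 0.2116]
tcp_rot: [1.0, -0.015, 0.008, -0.0]
contact_force: [0.7, 0.2, 1.1]
opening: 0.998
at [0.4567 0.1047 0.2022] yaw -0.03 -> xyz [0.0, 0.0, 0.0] dr [-0.0, -0.0006, 0.0] rows>= 0.0 q6 0.04 t 23.73
```

View pics/w28.png

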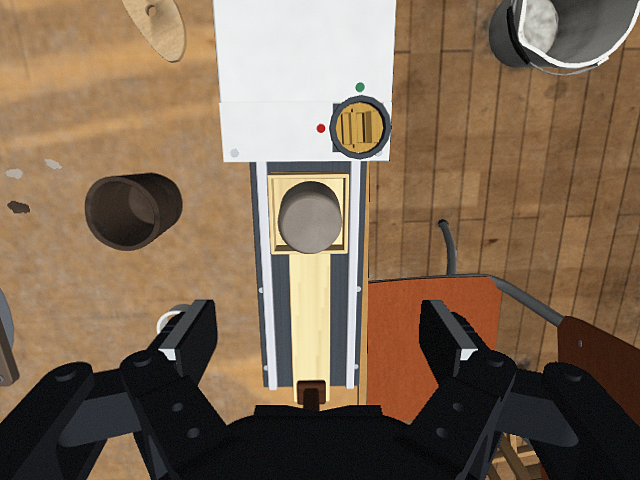

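View pics/c1819.png

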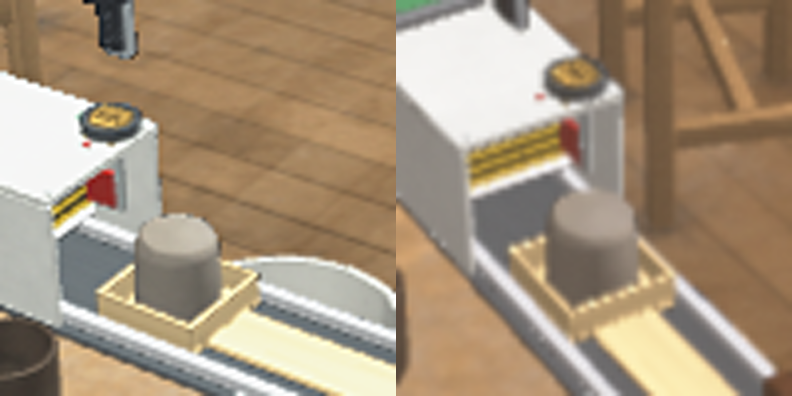

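```bash
python3 -m jog '[{"grip":0,"xyz":[-0.0,0.215,0.0],"dr":[0,0,0]},{"grip":0,"xyz":[-0.0,0.215,0.0],"dr":[0,0,0]},{"grip":0,"xyz":[-0.0,0.215,0.0],"dr":[0,0,0]},{"grip":0,"xyz":[-0.0,0.215,0.0],"dr":[0,0,0]},{"grip":0,"xyz":[-0.0,0.215,0.0],"dr":[0,0,0]},{"grip":0,"xyz":[-0.0,0.215,0.0],"dr":[0,0,0]},{"grip":0,"xyz":[-0.0,0.215,0.0],"dr":[0,0,0]},{"grip":0,"xyz":[-0.0,0.215,0.0],"dr":[0,0,0]},{"grip":0,"xyz":[-0.0,0.215,0.0],"dr":[0,0,0]}]'
python3 - <<'E'
from h import *
shot('wrist','w29');go()
s=sts('w29');print(proj('wrist',[[.45,-.11,.088]],s))
E
```

```text
time: 24.48
eef_pos: [0.4497, -0.1088, 0.2007]
tcp_rot: [1.0, -0.014, -0.001, -0.001]
contact_force: [-0.3, 0.1, 0.1]
opening: 1.002
at [ 0.45   -0.1086  0.2011] yaw -0.028 -> xyz [0.0, 0.0, 0.0] dr [-0.0012, 0.0018, -0.0] rows>= 0.0 q6 -0.43 t 24.53
[[319.18448671 238.281502  ]]
```

View pics/w29.png

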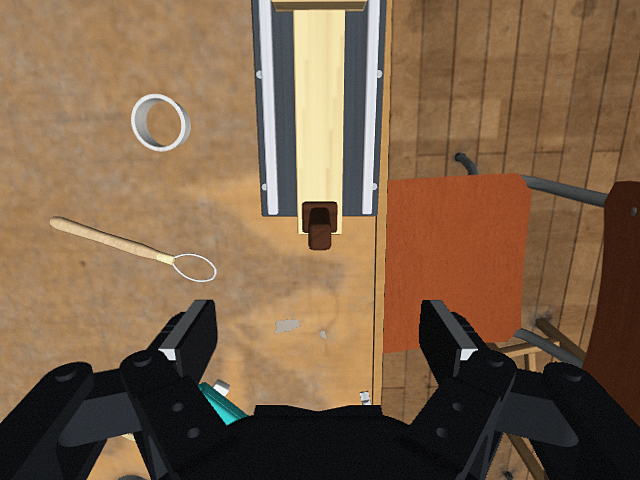

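```bash
python3 -m jog '[{"grip":0,"xyz":[0,0,0.03],"dr":[0,0,0]},{"grip":0,"xyz":[0,0.001,0.06],"dr":[0,0,0]},{"grip":0,"xyz":[0,0.001,0.09],"dr":[0,0,0]},{"grip":0,"xyz":[0,0.001,0.12],"dr":[0,0,0]},{"grip":0,"xyz":[0,0.001,0.146],"dr":[0,0,0]},{"grip":0,"xyz":[0,0.001,0.146],"dr":[0,0,0]},{"grip":0.5,"xyz":[0,0.001,0.146],"dr":[0,0,0]},{"grip":1,"xyz":[0,0.001,0.146],"dr":[0,0,0]},{"grip":1,"xyz":[0,0.001,0.146],"dr":[0,0,0]},{"grip":1,"xyz":[0,0.001,0.146],"dr":[0,0,0]},{"grip":1,"xyz":[0,0.001,0.146],"dr":[0,0,0]},{"grip":1,"xyz":[0,0.001,0.146],"dr":[0,0,0]}]' 25
python3 - <<'E'
from h import *
shot('wrist','w30');shot('side','d30');go();print(ctrl.get_state()['contact_force'],ctrl.get_state()['opening'])
E
```

```text
time: 25.53
eef_pos: [0.451, -0.1116, 0.0576]
tcp_rot: [1.0, -0.015, 0.001, 0.001]
contact_force: [-1.3, 1.2, 1.7]
opening: 0.203
at [ 0.451  -0.1116  0.0575] yaw -0.0293 -> xyz [0.0, 0.0, 0.0] dr [0.0008, -0.0013, -0.0] rows>= 0.0 q6 -0.43 t 25.63
[-1.86561222  1.55565722  5.45131139] 0.2066200007011159
```

View pics/w30.png

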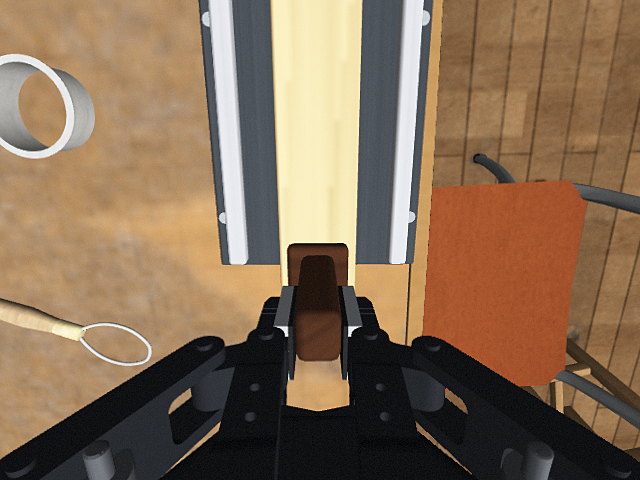

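```bash
python3 -m jog '[{"grip":1,"xyz":[0,-0.005,0],"dr":[0,0,0]},{"grip":1,"xyz":[0,-0.012,0],"dr":[0,0,0]},{"grip":1,"xyz":[0,-0.02,0],"dr":[0,0,0]},{"grip":1,"xyz":[0,-0.028,0],"dr":[0,0,0]},{"grip":1,"xyz":[0,-0.036,0],"dr":[0,0,0]},{"grip":1,"xyz":[0,-0.044,0],"dr":[0,0,0]},{"grip":1,"xyz":[0,-0.052,0],"dr":[0,0,0]},{"grip":1,"xyz":[0,-0.058,0],"dr":[0,0,0]},{"grip":1,"xyz":[0,-0.062,0],"dr":[0,0,0]},{"grip":1,"xyz":[0,-0.064,0],"dr":[0,0,0]},{"grip":1,"xyz":[0,-0.064,0],"dr":[0,0,0]}]'
python3 - <<'E'
from h import *
shot('wrist','w31');shot('scene','s31');go();print(ctrl.get_state()['contact_force'],ctrl.get_state()['opening'])
crop('s31',230,160,130,110,6,'c18')
E
```

```text
time: 26.55
eef_pos: [0.4537, -0.048, 0.0576]
tcp_rot: [1.0, -0.015, 0.002, 0.001]
contact_force: [-0.4, -3.2, 5.2]
opening: 0.209
at [ 0.4537 -0.048   0.0576] yaw -0.0295 -> xyz [0.0, 0.0, 0.0] dr [0.0019, -0.0032, -0.0] rows>= 0.0 q6 -0.3 t 26.65
[ 0.2059274  -3.29446545  5.28573738] 0.21036798506465226
```

View pics/c18.png

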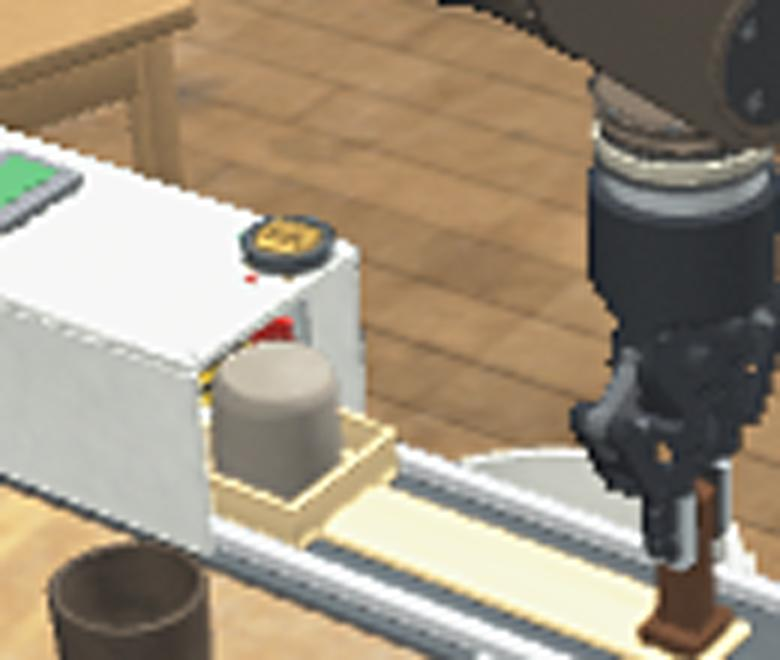

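View pics/w31.png

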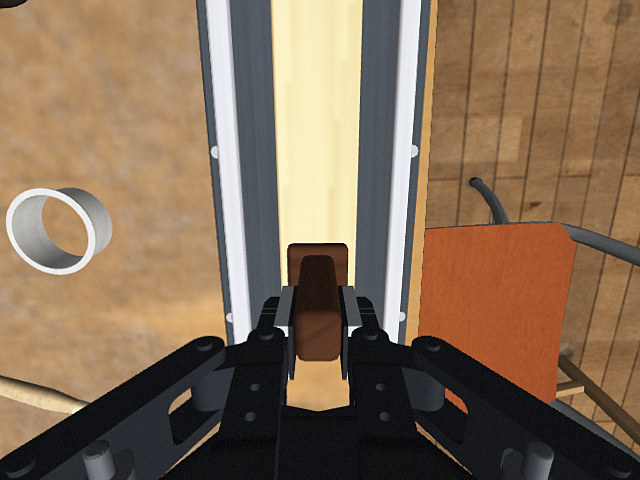

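```bash
python3 -m jog '[{"grip":1,"xyz":[0,-0.006,0],"dr":[0,0,0]},{"grip":1,"xyz":[0,-0.014,0],"dr":[0,0,0]},{"grip":1,"xyz":[0,-0.022,0],"dr":[0,0,0]},{"grip":1,"xyz":[0,-0.03,0],"dr":[0,0,0]},{"grip":1,"xyz":[0,-0.038,0],"dr":[0,0,0]},{"grip":1,"xyz":[0,-0.046,0],"dr":[0,0,0]},{"grip":1,"xyz":[0,-0.054,0],"dr":[0,0,0]},{"grip":1,"xyz":[0,-0.062,0],"dr":[0,0,0]},{"grip":1,"xyz":[0,-0.07,0],"dr":[0,0,0]},{"grip":1,"xyz":[0,-0.076,0],"dr":[0,0,0]},{"grip":1,"xyz":[0,-0.08,0],"dr":[0,0,0]},{"grip":1,"xyz":[0,-0.08,0],"dr":[0,0,0]}]'
python3 - <<'E'
from h import *
shot('wrist','w32');shot('scene','s32');shot('side','d32');go();print(ctrl.get_state()['contact_force'],ctrl.get_state()['opening'])
crop('s32',230,160,130,110,6,'c18');crop('d32',240,160,110,110,6,'c19')
E
```

```text
time: 27.65
eef_pos: [0.4561, 0.0323, 0.0576]
tcp_rot: [1.0, -0.015, 0.002, 0.001]
contact_force: [0.2, -3.3, 7.5]
opening: 0.207
at [0.4561 0.0323 0.0576] yaw -0.0297 -> xyz [0.0, 0.0, 0.0] dr [0.001, -0.0031, -0.0] rows>= 0.0 q6 -0.12 t 27.8
[ 0.68426439 -2.62727142  5.28425592] 0.2054069978183392
```

View pics/c18.png

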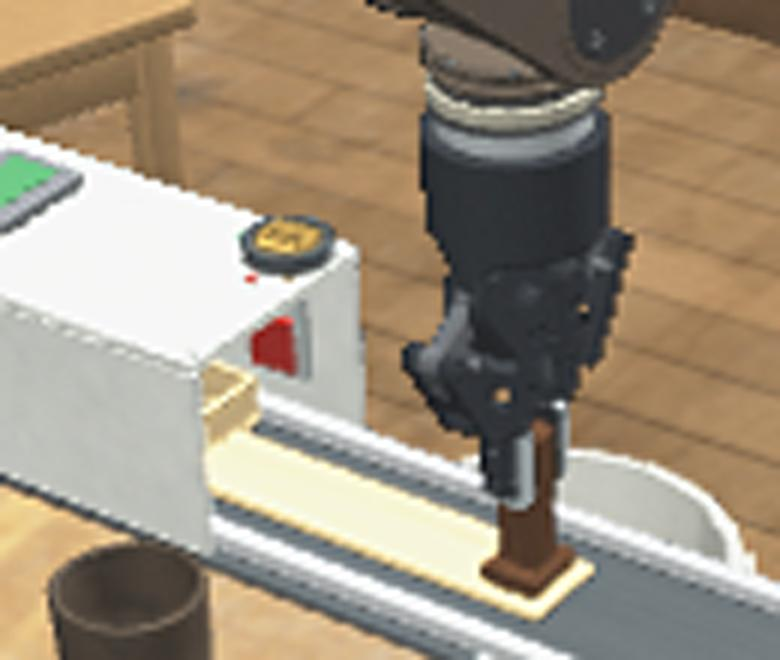

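View pics/c19.png

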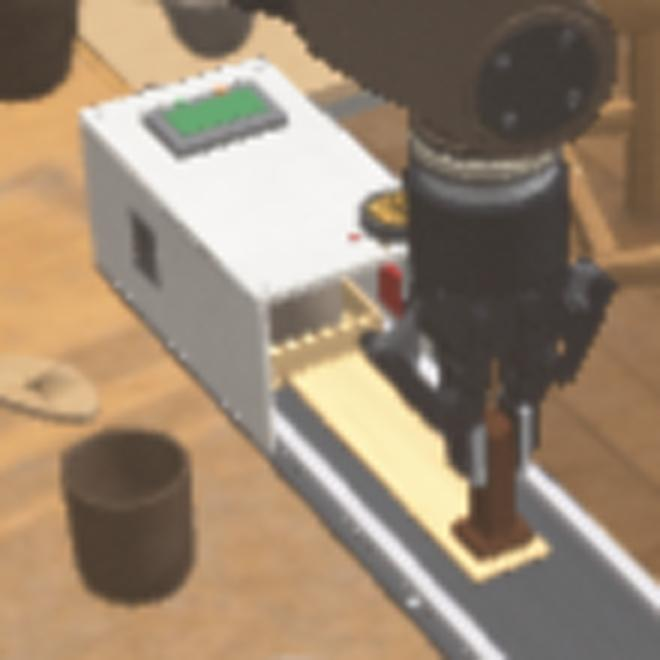

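```bash
python3 -m jog '[{"grip":1,"xyz":[0,-0.006,0],"dr":[0,0,0]},{"grip":1,"xyz":[0,-0.014,0],"dr":[0,0,0]},{"grip":1,"xyz":[0,-0.022,0],"dr":[0,0,0]},{"grip":1,"xyz":[0,-0.03,0],"dr":[0,0,0]},{"grip":1,"xyz":[0,-0.038,0],"dr":[0,0,0]},{"grip":1,"xyz":[0,-0.046,0],"dr":[0,0,0]},{"grip":1,"xyz":[0,-0.054,0],"dr":[0,0,0]},{"grip":1,"xyz":[0,-0.06,0],"dr":[0,0,0]},{"grip":1,"xyz":[0,-0.066,0],"dr":[0,0,0]},{"grip":1,"xyz":[0,-0.07,0],"dr":[0,0,0]},{"grip":1,"xyz":[0,-0.074,0],"dr":[0,0,0]},{"grip":1,"xyz":[0,-0.074,0],"dr":[0,0,0]}]'
python3 - <<'E'
from h import *
shot('wrist','w33');shot('scene','s33');go();print(ctrl.get_state()['contact_force'],ctrl.get_state()['opening'])
crop('s33',230,160,130,110,6,'c18')
E
```

```text
time: 28.8
eef_pos: [0.4582, 0.1063, 0.0576]
tcp_rot: [1.0, -0.015, 0.001, 0.001]
contact_force: [0.3, -4.6, 7.2]
opening: 0.206
at [0.4582 0.1063 0.0576] yaw -0.0295 -> xyz [0.0, 0.0, 0.0] dr [0.0012, -0.0028, -0.0] rows>= 0.0 q6 0.04 t 28.9
[-0.22126631 -3.51441103  6.49843782] 0.2072519243021048
```

View pics/c18.png

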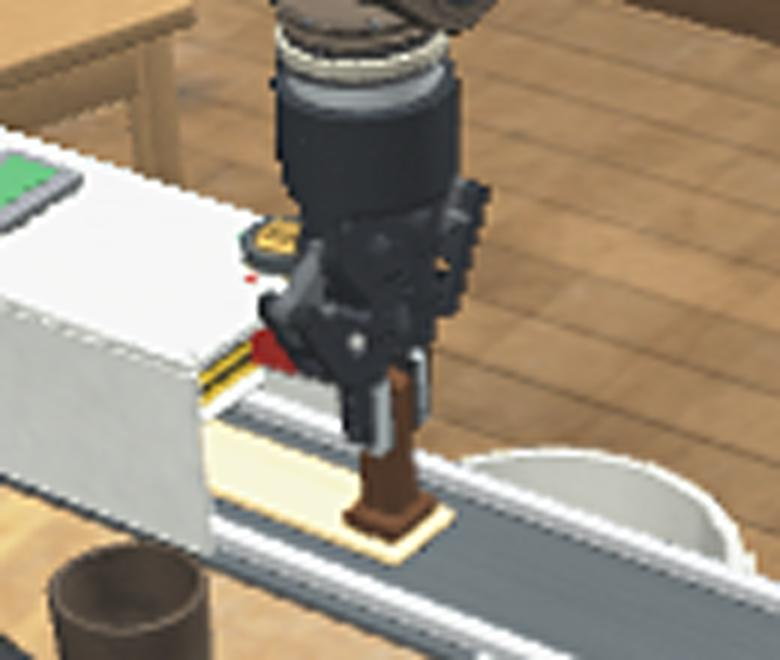

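View pics/w33.png

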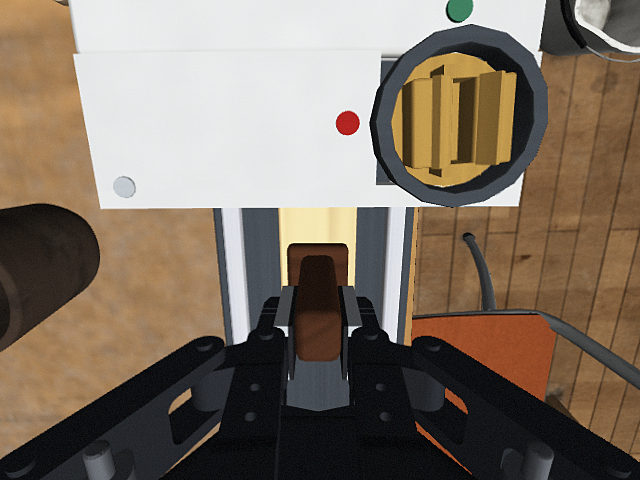

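```bash
python3 -m jog '[{"grip":1,"xyz":[0,-0.002,0],"dr":[0,0,0]},{"grip":1,"xyz":[0,-0.004,0],"dr":[0,0,0]},{"grip":1,"xyz":[0,-0.006,0],"dr":[0,0,0]},{"grip":1,"xyz":[0,-0.007,0],"dr":[0,0,0]},{"grip":1,"xyz":[0,-0.007,0],"dr":[0,0,0]}]'
python3 -c "
from h import *
go()"
python3 -m jog '[{"grip":1,"xyz":[0,-0.001,0],"dr":[0,0,0]},{"grip":1,"xyz":[0,-0.002,0],"dr":[0,0,0]},{"grip":1,"xyz":[0,-0.002,0],"dr":[0,0,0]},{"grip":1,"xyz":[0,-0.002,0],"dr":[0,0,0]}]'
```

```text
time: 29.32
eef_pos: [0.4584, 0.1126, 0.0576]
tcp_rot: [1.0, -0.015, 0.001, 0.001]
contact_force: [-0.8, -5.8, 6.9]
opening: 0.208
at [0.4584 0.1126 0.0576] yaw -0.0291 -> xyz [0.0, 0.0, 0.0] dr [0.0026, -0.0025, -0.0] rows>= 0.0 q6 0.06 t 29.32
time: 29.65
eef_pos: [0.4584, 0.1133, 0.0576]
tcp_rot: [1.0, -0.014, 0.001, 0.003]
contact_force: [-0.5, -11.8, 7.5]
opening: 0.209
```

```bash
python3 -m jog '[{"grip":1,"xyz":[0,-0.001,0],"dr":[0,0,0]},{"grip":1,"xyz":[0,-0.002,0],"dr":[0,0,0]},{"grip":1,"xyz":[0,-0.002,0],"dr":[0,0,0]},{"grip":1,"xyz":[0,-0.002,0],"dr":[0,0,0]}]'
python3 - <<'E'
from h import *
shot('wrist','w34');shot('scene','s34');go()
crop('s34',230,160,130,110,6,'c18')
s=sts('w34');print(proj('wrist',mpose([.4586,.2186,1.545],[-.103,0,.088]),s))
E
```

```text
time: 29.98
eef_pos: [0.4586, 0.1133, 0.0576]
tcp_rot: [1.0, -0.013, 0.001, 0.005]
contact_force: [-0.6, -19.1, 7.3]
opening: 0.206
at [0.4586 0.1133 0.0576] yaw -0.0267 -> xyz [0.0, 0.0, 0.0] dr [0.0096, -0.002, -0.0] rows>= 0.1 q6 0.07 t 30.08
[[312.08332046 340.29867283]]
```

View pics/c18.png

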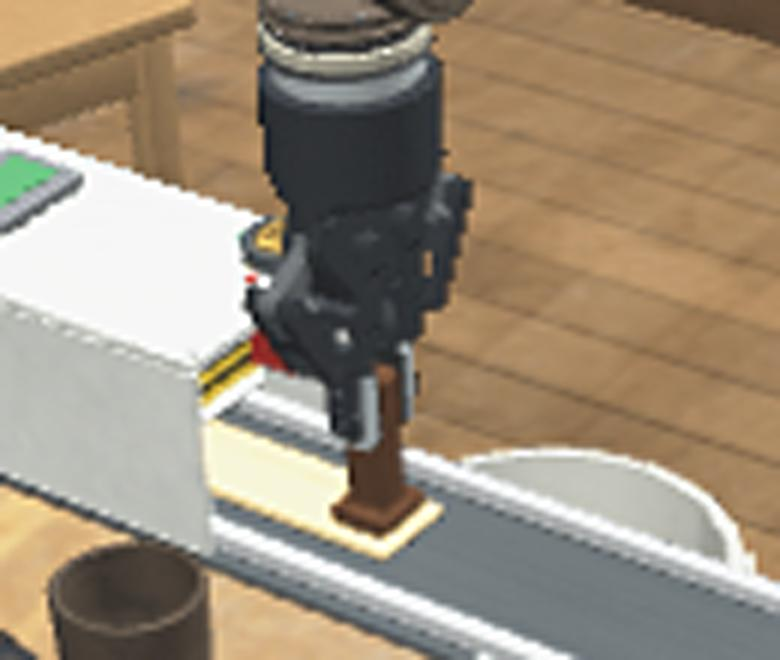

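```bash
python3 -m jog '[{"grip":1,"xyz":[0,0.0015,0],"dr":[0,0,0]},{"grip":1,"xyz":[0,0.0032,0],"dr":[0,0,0]},{"grip":1,"xyz":[0,0.0032,0],"dr":[0,0,0]},{"grip":0.5,"xyz":[0,0.0032,0],"dr":[0,0,0]},{"grip":0,"xyz":[0,0.0032,0],"dr":[0,0,0]},{"grip":0,"xyz":[0,0.0032,0],"dr":[0,0,0]},{"grip":0,"xyz":[0,0.0032,0],"dr":[0,0,0]},{"grip":0,"xyz":[0,0.0032,0],"dr":[0,0,0]},{"grip":0,"xyz":[0,0.0032,0],"dr":[0,0,0]},{"grip":0,"xyz":[0,0.0032,0],"dr":[0,0,0]}]'
python3 -m jog '[{"grip":0,"xyz":[0,0.005,-0.01],"dr":[0,0,0]},{"grip":0,"xyz":[0,0.01,-0.03],"dr":[0,0,0]},{"grip":0,"xyz":[0,0.02,-0.06],"dr":[0,0,0]},{"grip":0,"xyz":[0,0.03,-0.1],"dr":[0,0,0]},{"grip":0,"xyz":[0,0.06,-0.14],"dr":[0,0,0]},{"grip":0,"xyz":[0,0.1,-0.18],"dr":[0,0,0]},{"grip":0,"xyz":[0,0.14,-0.2],"dr":[0,0,0]},{"grip":0,"xyz":[0,0.18,-0.2],"dr":[0,0,0]},{"grip":0,"xyz":[0,0.2,-0.2],"dr":[0,0,0]},{"grip":0,"xyz":[0,0.2,-0.2],"dr":[0,0,0]},{"grip":0,"xyz":[0,0.2,-0.2],"dr":[0,0,0]}]'
python3 - <<'E'
from h import *
shot('wrist','w35');shot('scene','s35');shot('side','d35');go()
crop('s35',180,150,200,150,4,'c18');crop('d35',240,160,110,110,6,'c19')
E
```

```text
time: 30.92
eef_pos: [0.457, 0.1146, 0.056]
tcp_rot: [1.0, -0.015, -0.0, -0.0]
contact_force: [-0.7, -0.1, -0.4]
opening: 1.0
time: 31.83
eef_pos: [0.451, -0.0876, 0.2574]
tcp_rot: [1.0, -0.017, 0.001, 0.0]
contact_force: [-0.3, 0.7, -0.1]
opening: 0.997
at [ 0.4508 -0.0846  0.2559] yaw -0.0291 -> xyz [0.0, 0.0, 0.0] dr [-0.0007, 0.0007, -0.0] rows>= 0.0 q6 -0.38 t 31.98
```

View pics/c18.png

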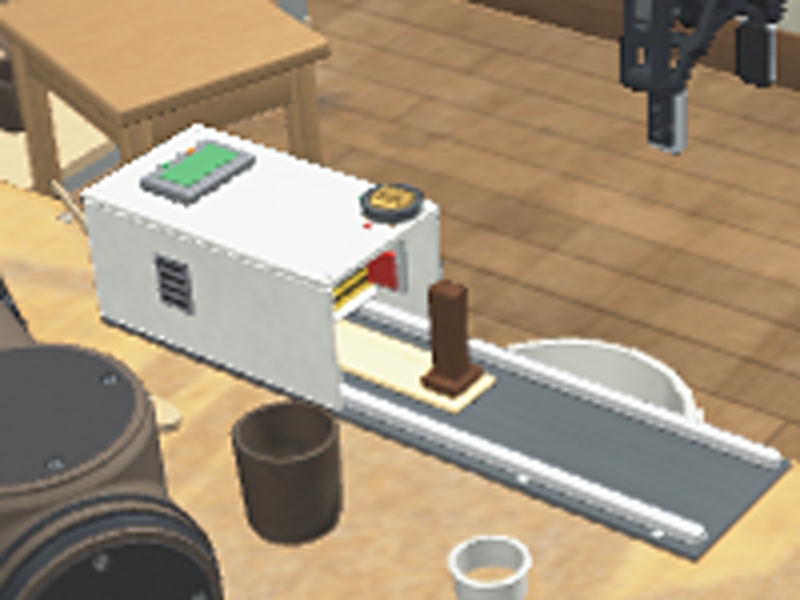

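View pics/c19.png

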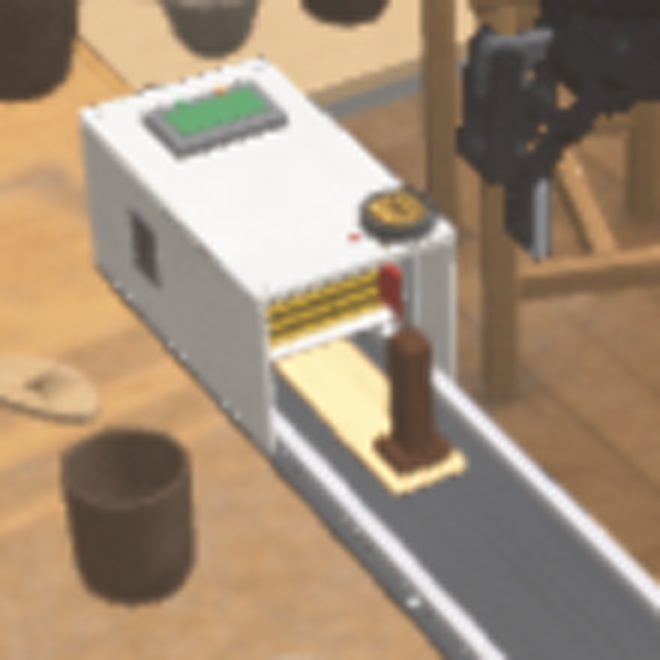

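View pics/w35.png

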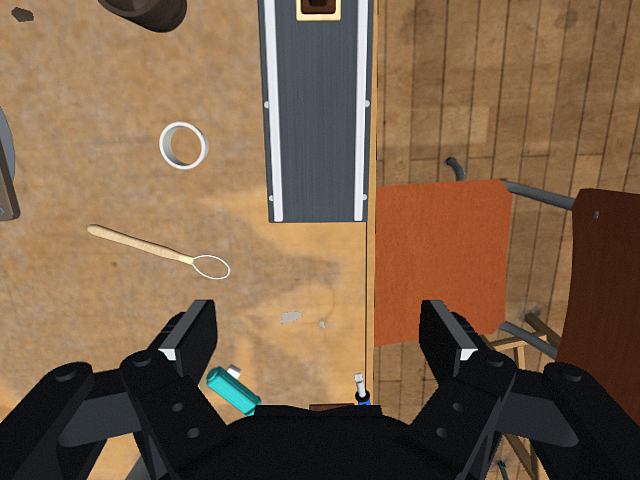

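View pics/d35.png

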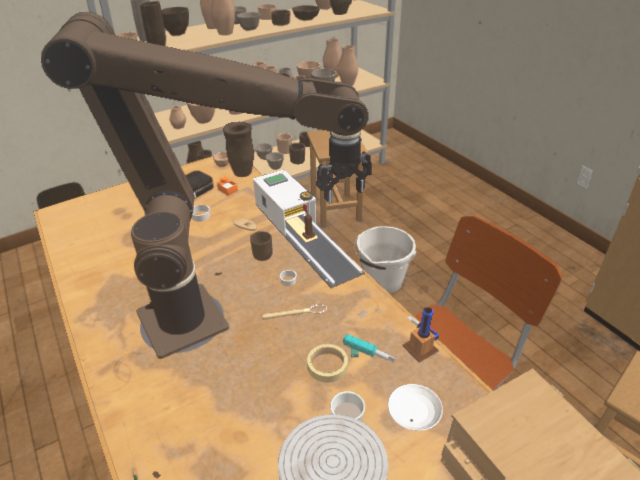

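```bash
python3 - <<'E'
from h import *
P=[.4586,.2186,1.545]
for x in (-.103,-.113): print(x,proj('scene',mpose(P,[x,0,.088])),proj('side',mpose(P,[x,0,.088])))
print('obs scene',180+449/4,150+285/4,'side',240+410/6,160+338/6)
# handle from wrist grip: TCP y advance
s=sts('s35');print(ctrl.get_state()['contact_force'],np.abs(ctrl.get_state()['dq']).max())
E
```

```text
-0.103 [[289.94370536 220.60459573]] [[307.72463921 215.53271797]]
-0.113 [[293.06155259 221.7330802 ]] [[309.3678169  217.15786429]]
obs scene 292.25 221.25 side 308.3333333333333 216.33333333333334
[-0.76283187 -0.63861353 -0.49563937] 0.019149944965278838
```

```bash
python3 -c "
from plant import ctrl
print(ctrl.sign_off()); print(ctrl.get_state()['time'])"
```

```text
the job is handed in; nothing more can be done
None
the job is handed in; nothing more can be done
```

The job is done and handed in at about 32 s of the 72 s allowed; sign-off gave no verdict.

- **Lock:** I turned it clockwise with the blue screwdriver until it met its stop. In the wrist picture the slot matches 1.5 rad.
- **Screwdriver:** It is back in its stand. The pictures show it upright with its collar on the stand's top.
- **Pot:** I stood it in the cradle, rim down, about 1.5 mm off centre, and let go. I then gripped the paddle by its dark handle and pushed it in. The pot cannot be seen behind the shut flap, so I could not check its final pose directly.
- **Cradle:** The push stopped dead with the force rising to 19 N. The handle had travelled 225 mm, against 226 mm expected, so the paddle is at about x = 0.112 m.
- **Final pictures:** The flap is shut, and the gripper is open and clear of everything.

Two things disagreed or went unexpectedly:

- **Handle position:** The scene and side cameras put the handle about 4–7 mm short of home. The scene view was already off by 1–2 pixels at the lock, and the hard stop and the travel both say it is home.
- **Eraser:** The two loose screwdrivers fell over by themselves at the start, before the arm came near them. The turquoise one ended up lying on the eraser. I never touched either of them, but I did not measure how far the eraser moved.

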